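Fish a dropped tablet pack out of a slot with a bent rod

TASK

A blister pack has dropped into the narrow slot of the white organiser: take the bent rod from its wooden stand, reach in over the pack, set the rod's toe down on the drip board behind the pack's far end and draw the pack out until it lies wholly in front of the slot on the board's apron. Do it gently: all the way out keep the toe riding lightly on the uneven board (about 5 N, never 18 N against the organiser or the pack), and do not touch the pack with the gripper. Then hang the rod back in its stand as it was, leaving everything else where it stands.

Things in the scene. Friction and masses are not known exactly. Their poses are not given: they have to be found in the camera images.
- organiser: fixed white counter organiser: two drawer blocks with wooden fronts (each 175 deep, 70 wide, tops 105 mm high) and between them an upright slot 56 mm wide. Origin on the worktop in the slot's middle; x runs along the slot, inwards, y left, z up. Mouth at x = -70 mm, back wall at x = +93 mm, open above from x = -70 to +15 mm. A low candle stands fixed on the left block
- shelf_edge (a point): front edge, underside, of the wooden shelf that bridges the slot from here (organiser x = +15 mm, 88 mm above the worktop) to the back wall; axes as the organiser's
- slot_mouth (a point): centre of the slot's mouth (organiser x = -70, y = 0, z = 34 mm); axes as the organiser's. In front of it the grey drip board that floors the slot (52 mm wide there) comes out as an apron 150 mm wide, to organiser x = -204 mm
- board_knee (a point): top of the drip board at its knee, a line across the slot (organiser x = 0, 34 mm above the worktop). From here the rear leaf and the front leaf each slope up or down by an own angle up to 0.085 rad, new at each start and NOT measured: the back of the slot is up to 8 mm, the apron's end up to 17 mm, higher or lower than here. Find the board by touch. The leaves do not move
- pack_center (a point): centre of the blister pack, silver with cream pockets, 95 x 42 x 6 mm, about 30 g, lying on the board in the slot, long side along it, its far end under the shelf. Its own y axis is its long axis and points out of the mouth (organiser -x): its far end is at its y = -47.5 mm; z up
- rod: bent rod, 150 g, hanging in the stand. Origin: underside centre of its black collar (40 x 40 x 8 mm). Above: upright orange grip, 26 x 26 mm, 8 to 78 mm above the origin. Below: steel shank, 8 mm thick, straight down, bent into a level foot (8 mm thick, centreline 103 mm below the origin) along +x; at x = +85 mm a black rubber toe (8 long, 22 wide) points down, its round nub to 125 mm below the origin
- rod_grip (a point): centre of the rod's orange grip (43 mm above the rod's origin)
- rod_toe (a point): lowest point of the rod's toe, the round nub in its middle, 1.5 mm proud (rod frame +85, 0, -125 mm)
- rod_seat (a point): the rod's origin, underside of its collar
- stand_seat (a point): where the collar's underside centre rests on the fixed wooden stand: top (137 mm high) of a level forked plate 68 mm wide with a slot 16 mm wide along the stand's x, open at its -x end 30 mm from this point; its post stands 40 mm behind, at +x. The rod's foot hangs below, pointing to the stand's -y. The rod goes out and in along the slot with its collar 5 to 15 mm above the plate. Stand's axes, z up
- honey_jar: square honey jar with a yellow lid, 66 mm wide, 83 mm high; a bystander, origin at its underside centre
- mug: striped mug, 83 x 120 x 101 mm; a bystander, origin at its underside centre
- bottle: pump bottle with green top, 42 x 73 x 167 mm; a bystander, origin at its underside centre
- spice: spice jar with red cap, 45 mm across, 109 mm high; a bystander, origin at its underside centre
- glass: small clear glass, 50 mm across, 59 mm high; a bystander, origin at its underside centre
- cup: cup with red and blue checks, 74 x 97 x 62 mm; a bystander, origin at its underside centre

How it is judged:
On the way, in this order (a step that is already met when the one before it is completed fails the run):
1. the rod has been taken out of its stand (horizontal distance between rod_seat and stand_seat above 0.06 m), for 0.1 s.
2. the rod's toe bears on the board behind the pack's far end, in the slot (y of rod_toe in the frame of pack_center below -0.045 m and x of rod_toe in the frame of organiser above 0.02 m and contact force between rod and organiser above 0.5 N and z of rod_toe in the frame of organiser below 0.048 m), for 0.1 s.
3. while the pack is drawn through the slot, the toe keeps bearing on the board (x of pack_center in the frame of organiser between -0.06 and -0.025 m and contact force between rod and organiser above 0.5 N), for 0.4 s.
4. while the pack comes out of the mouth, the toe still bears on the board (x of pack_center in the frame of organiser between -0.105 and -0.07 m and contact force between rod and organiser above 0.5 N), for 0.4 s.
5. the pack has been drawn out and lies wholly in front of the slot, on the apron (x of pack_center in the frame of organiser between -0.21 and -0.118 m and y of pack_center in the frame of organiser between -0.05 and 0.05 m and z of pack_center in the frame of organiser above 0.012 m and angle between pack_center's own z axis and vertical below 0.2 rad), for 0.2 s.
At the end, for the whole second after the job is handed in: The pack lies flat (within 0.2 rad of level) and at rest on the apron, its centre 48 to 140 mm in front of the slot's mouth and within 50 mm of the slot's middle line; the rod hangs upright (within 0.1 rad) and at rest in the stand, its collar's underside within 15 mm of the seat point (all of step 5 and distance between rod_seat and stand_seat below 0.015 m and angle between rod's own z axis and vertical below 0.1 rad and linear speed of each of rod, pack below 0.02 m/s); the robot touches nothing.
It fails at once if the rod pushes or presses on the organiser or its board with more than 18 N (contact force between rod and organiser above 18 N).
It fails at once if the rod pushes or presses on the pack with more than 18 N (contact force between rod and pack above 18 N).
It fails at once if the gripper touches the pack (contact force between any of the fingers, the arm and pack above 0.3 N).
It fails at once if a bystander is moved more than 20 mm (distance of any of honey_jar, mug, bottle, spice, glass, cup from where it was at the start of the episode above 0.02 m).
It also fails if it takes over 72 s, if anything falls off the work surface, if the arm or the gripper's body presses on something with over 40 N, if the wrist force passes 120 N, or if a joint passes its speed limit or range.

ROBOT

A 7-joint arm with a two-finger parallel gripper is mounted at the origin on a cart in front of the work surface, level with it; the furniture and walls round the work are solid. World frame = base frame: x ahead of the robot, y to its left, z up, the work surface at z = 0. Lengths are in m, angles in rad, forces in N, time in s.
With the tool pointing down it reaches from about 0.4 to 0.85 m from the base axis. Payload 10.4 kg.
Tool frame: the origin (TCP) lies between the finger pads; the fingertips stand manip.finger_overhang ahead of it and the grasp point (between the pads) lies 11 mm behind it (manip.finger_overhang is the distance from the TCP to the fingertips, in m); x points along the fingers, z is the direction in which the jaws open and shut, and the axes are right-handed (so a half turn about x gives the same grasp; the last joint's range is limited). The gripper opens to 85 mm and grips with 20 to 120 N. Pads are 22 mm wide; open, the fingers measure 114 mm over their backs; the gripper's body (76 mm by 85 mm) begins 54 mm behind the grasp point. The pads swing forward as they close: fully open they stand 13 mm farther back than shut.
Start: joints at [-1.276, 0.332, -0.065, 1.46, 0.022, 1.35, -0.088], TCP at [0.195, 0.594, 0.239] pointing down, gripper open.
Joint ranges: [-2.6, 2.6], [-0.5, 2.12], [-1.47, 1.34], [0.16, 2.42], [-1.27, 4.41], [0.06, 2.06], [-2.6, 2.6]. Speed limits (rad/s): [2.22, 2.22, 2.79, 2.79, 3.14, 3.14, 3.14].

INTERFACE

Orientations are given as a unit quaternion [x, y, z, w].
In Python, from workcell import get_obs, camera, workorder, manip gives the robot as it stands. The module is installed in compiled form; this text tells all that it offers.
- The arm moves only by the tool play_rows, never from a script. Its argument "increments" is text: rows parted by semicolons, each of 4 numbers parted by spaces: the shift along the tool's x, y, z in m, then the turn about the tool's x in rad. A call has 1 to 20 rows; each row shifts and turns the pose as measured when the row begins, along the tool's axes as they then stand; what a row does not reach is not made up. A row lasts 1/10 s, in which the tool goes at most 50 mm and 8.59 degrees, less where a joint would pass 70% of its speed; a pose out of reach is approached as far as the arm can. A call is refused whole if a number of a shift passes 0.05 or a number of a turn 0.15, either way. A call with a gripper value outside its range is refused whole. "hand" is the gripper command: -1 is fully open, 1 is shut, values between are in proportion, set as the call begins (left out, the last holds). The fingers move at their own pace and stop on an object; "squeeze" is the grip in N (left out, the last holds). Time passes only in rows, so rows that do not move let the fingers close. It gives the time, the measured TCP pose, the force and the opening at its end, in the units of the state.
- get_obs(): the state, without advancing time (a new reading comes with each control period).
- camera(name): name is "scene" or "top" or "wrist"; returns a dict with "img" (420x560x3 uint8, blue, green, red), "fov_y" (degrees; the focal length in pixels is half the picture's height over the tangent of half this angle, whatever the lens; pixels are square), "cx", "cy" (the principal point, pixels), "R" (3x3) and "t" (3): a world point X has camera coordinates R X + t; the wrist camera has in their place "tool_from_camera" (4x4, takes a point from camera to tool coordinates, whose origin is the TCP and whose axes are the tool frame's). Camera axes: x right, y down, z forward; pixel columns grow to the right and rows downward; lengths in m; the calibration is good to about 2 mm. A picture is of the moment at which its call begins: read the wrist's pose just before it. There is no depth.
- workorder.hand_in(): hands the job in, once; it reports no verdict.
The state is a dict: "clock": time; "joint_pos": joint angles; "joint_velocities": joint speeds; "tau": joint torques, N m; "position": TCP position; "ee_rot": TCP orientation; "ft_force": force on the tool from outside, world axes, zero at the start; "torque": the same for the moment, N m; "grip_width": opening from 0.0 (shut) to 1.0 (fully open).
Only numpy, scipy, OpenCV 4.12 (cv2) and the standard library are available. Lean on these libraries where they do the work, as an engineer would, in place of code of your own. Each camera call takes 0.05 s, during which the arm holds its last target.

## Working session

There is one attempt and no reset: what is moved stays moved. The work goes in short steps, Python scripts to look and compute and a tool call to move; the robot and the scene stay as the last step left them, time stands still between calls to the robot, and variables do not carry over. Pictures are saved under pics/ and viewed, and the job is handed in when it is done.

Besides the shell and the picture viewer there is one more tool, called after "Call:" by a JSON object that holds its "name" and its "arguments", one argument or row to a line. play_rows: Moves the arm, as the interface text tells. Its arguments: {"type":"object","properties":{"increments":{"type":"string"},"hand":{"type":"number"},"squeeze":{"type":"number"}},"required":["increments"]}

```bash
mkdir -p pics
python3 - <<'E'
from workcell import get_obs, camera, manip
import cv2
o=get_obs(); print(o); print(manip.finger_overhang)
for n in ["scene","top","wrist"]:
    c=camera(n); cv2.imwrite(f"pics/{n}0.png",c["img"])
    print(n,{k:v for k,v in c.items() if k!="img"})
E
```

```text
{'clock': 0.0, 'joint_pos': array([-1.27559763,  0.33288523, -0.06468727,  1.46097986,  0.02157201,
        1.34989053, -0.08849503]), 'joint_velocities': array([-8.13328278e-04, -1.26914526e-04,  3.36523207e-05, -1.36718561e-03,
       -2.48812160e-05,  1.12029618e-03, -7.66771088e-04]), 'tau': array([ 9.03497730e-04, -6.25435710e+01,  4.94148396e-02, -3.91623223e+01,
        1.61056226e-02,  9.58042801e-03,  5.16191974e-06]), 'position': array([0.19518312, 0.59334187, 0.23848914]), 'ee_rot': array([-0.41490509,  0.5732258 ,  0.41427012,  0.57240388]), 'ft_force': array([ 0.08762745,  0.17697965, -0.49139645]), 'torque': array([ 0.02074248,  0.01316316, -0.04253227]), 'grip_width': 0.995737998617118}
0.008
scene {'fov_y': 51.42647690009207, 'cx': 279.5392113585881, 'cy': 199.97573062948453, 'R': array([[ 0.03561709, -0.99935986, -0.0033608 ],
       [-0.87726532, -0.0296545 , -0.47908889],
       [ 0.47868255,  0.02001207, -0.87775995]]), 't': array([-0.14095957,  0.54532425,  1.45037631])}
top {'fov_y': 45.374714784629326, 'cx': 281.27763839285547, 'cy': 207.31472979289788, 'R': array([[-0.05673065, -0.99832748,  0.01113037],
       [-0.91024822,  0.04713911, -0.41137099],
       [ 0.41015829, -0.03346874, -0.91140004]]), 't': array([-0.0797275 ,  0.5459299 ,  1.52102752])}
wrist {'fov_y': 58.43438865859692, 'cx': 270.80469726034016, 'cy': 209.24810639997708, 'tool_from_camera': array([[ 1.23479071e-03, -2.99889592e-01,  9.53973117e-01,
        -1.34803411e-01],
       [ 6.32535308e-04, -9.53973419e-01, -2.99890505e-01,
         7.65916168e-02],
       [ 9.99999038e-01,  9.73723689e-04, -9.88266757e-04,
        -5.79820165e-04],
       [ 0.00000000e+00,  0.00000000e+00,  0.00000000e+00,
         1.00000000e+00]])}
```

View pics/scene0.png

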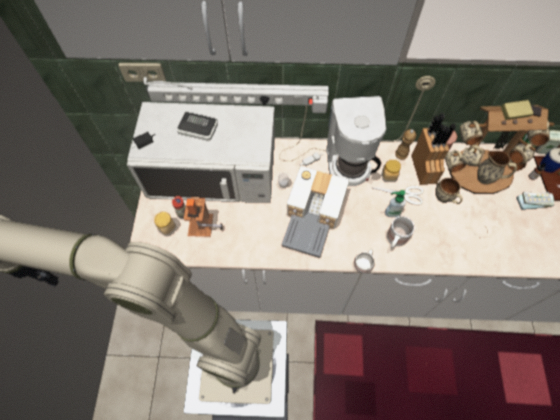

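View pics/top0.png

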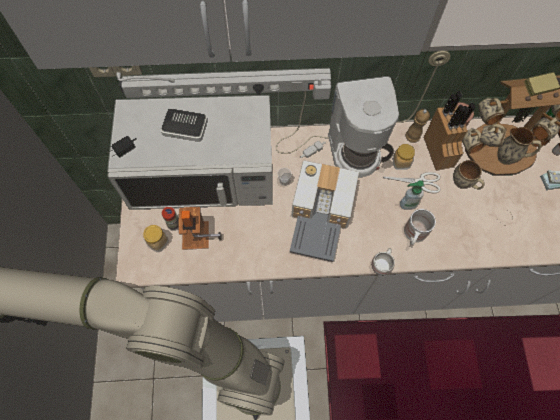

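View pics/wrist0.png

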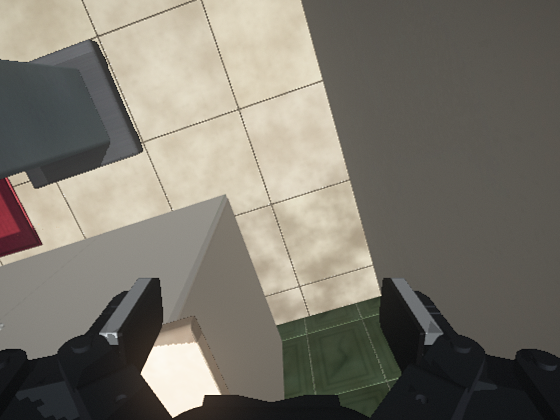

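The scene view shows the stand with the rod near (205,215), the organiser near (318,200) and its apron near (307,236). In the top view they are near (197,228), (325,195) and (317,236). I'll zoom in on these.

Run:
```python
import cv2, numpy as np
def crop(n,x,y,w,h,s): 
    i=cv2.imread(f"pics/{n}0.png")[y:y+h,x:x+w]; return cv2.resize(i,None,fx=s,fy=s,interpolation=cv2.INTER_CUBIC)
cv2.imwrite("pics/top_st.png",crop("top",140,190,100,75,8))
cv2.imwrite("pics/top_org.png",crop("top",270,150,110,120,5))
cv2.imwrite("pics/sc_st.png",crop("scene",150,180,100,75,8))
cv2.imwrite("pics/sc_org.png",crop("scene",265,150,110,120,5))
```

```text
(no output)
```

View pics/top_st.png

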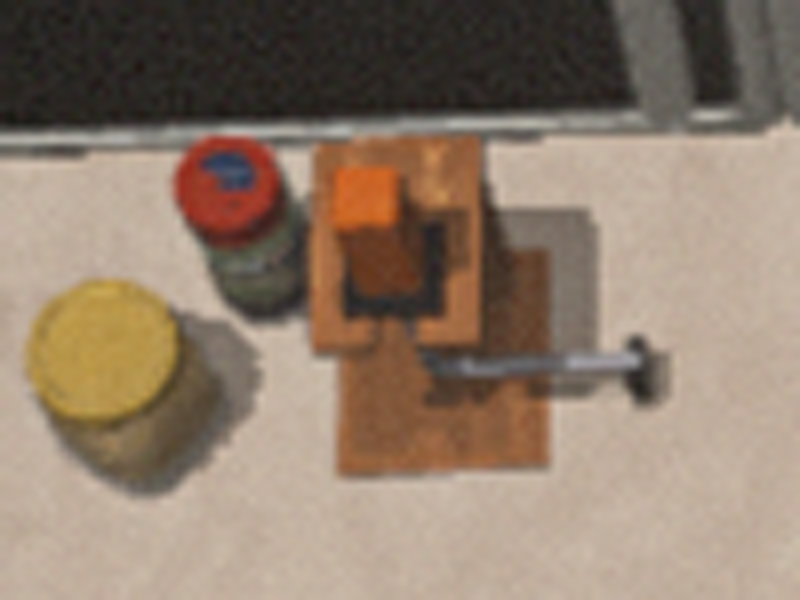

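View pics/top_org.png

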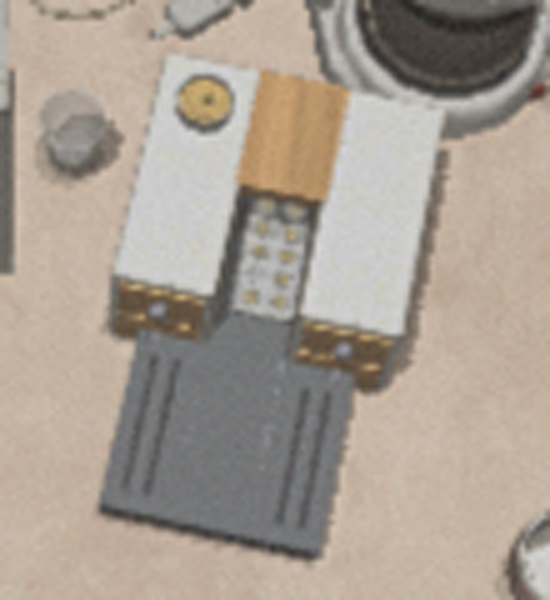

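View pics/sc_st.png

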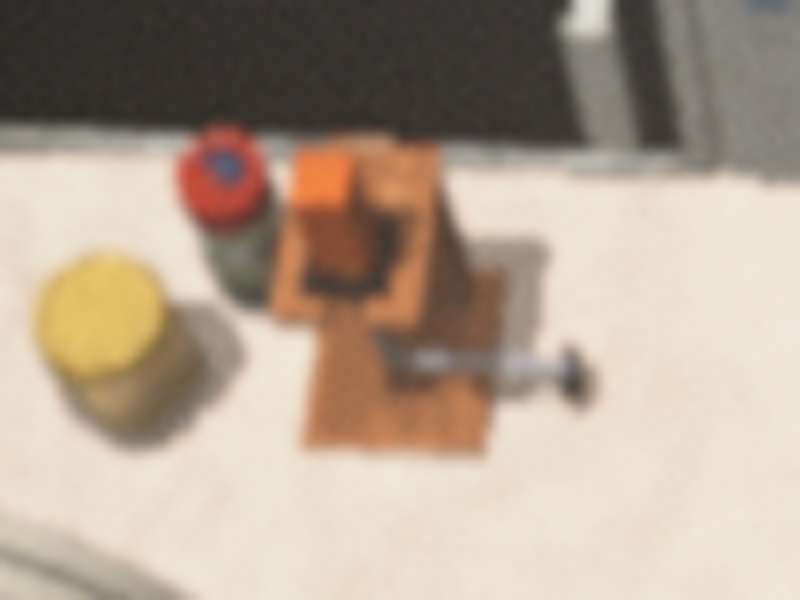

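View pics/sc_org.png

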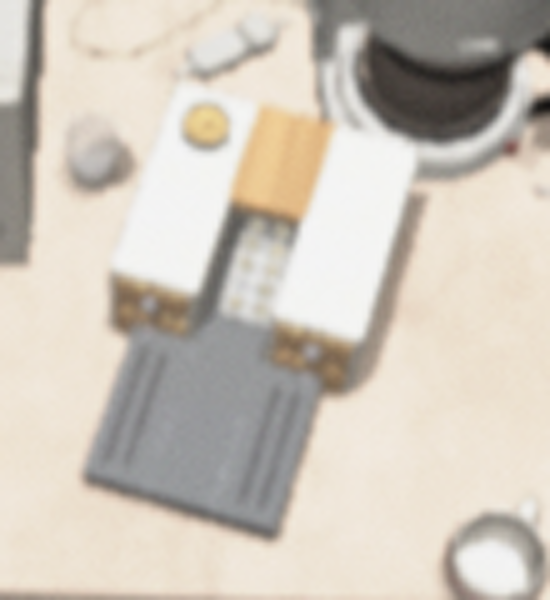

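```bash
cat > h.py <<'E'
import numpy as np, cv2
from scipy.spatial.transform import Rotation as Ro
from scipy.optimize import least_squares
def cal(c):
    f=210/np.tan(np.radians(c["fov_y"])/2); return f
def ray(c,uv):
    f=cal(c); d=np.array([(uv[0]-c["cx"])/f,(uv[1]-c["cy"])/f,1.]); 
    return -c["R"].T@c["t"], c["R"].T@d
def onz(c,uv,z):
    o,d=ray(c,uv); return o+d*(z-o[2])/d[2]
def proj(c,X):
    p=c["R"]@X+c["t"]; f=cal(c); return np.array([c["cx"]+f*p[0]/p[2],c["cy"]+f*p[1]/p[2]])
def tri(c1,u1,c2,u2):
    o1,d1=ray(c1,u1);o2,d2=ray(c2,u2);A=np.stack([d1,-d2],1)
    s=np.linalg.lstsq(A,o2-o1,rcond=None)[0];a=o1+s[0]*d1;b=o2+s[1]*d2
    return (a+b)/2,np.linalg.norm(a-b)
def fit2(model,pts):
    m=np.array(model);p=np.array(pts)[:,:2]
    r=least_squares(lambda q:(np.c_[np.cos(q[2])*m[:,0]-np.sin(q[2])*m[:,1]+q[0],np.sin(q[2])*m[:,0]+np.cos(q[2])*m[:,1]+q[1]]-p).ravel(),[p[:,0].mean(),p[:,1].mean(),0])
    return r.x, r.fun.reshape(-1,2)
E
python3 - <<'E'
from h import *
from workcell import camera
T=camera("top");S=camera("scene")
g=lambda x,y,s,l:[((u+.5)/s-.5+x,(v+.5)/s-.5+y) for u,v in l]
np.set_printoptions(precision=4,suppress=True)
# plate corners: back-left, back-right, front-right, front-left
tp=g(140,190,8,[(313,142),(480,135),(482,346),(311,352)])
sp=g(150,180,8,[(307,0),(440,143),(416,330),(270,318)])
for i in range(4): print("plate",onz(T,tp[i],.137),onz(S,sp[i],.137), onz(T,tp[i],.137)[:2])
# base front corners
for c,l in((T,g(140,190,8,[(337,475),(549,466),(549,250)])),(S,g(150,180,8,[(302,448),(484,450),(503,270)]))):
    for q in l: print("base z~.01",onz(c,q,.0),onz(c,q,.012))
# grip top corners
a=g(140,190,8,[(335,167),(397,167),(399,228),(333,227)]);b=g(150,180,8,[(297,152),(358,153),(351,208),(292,208)])
for i in range(4): print("grip",tri(T,a[i],S,b[i]),onz(T,a[i],.215)[:2],onz(S,b[i],.215)[:2])
# toe
print("toe", onz(T,g(140,190,8,[(645,370)])[0],.03),onz(S,g(150,180,8,[(575,375)])[0],.03))
# oven bottom front
for u in((0,145),(760,120)): print("oven",onz(T,g(140,190,8,[u])[0],.0))
# organiser top corners: LB, shelfL-back, RB, RF, R-inner-front, L-inner-front, LF
M=[(105,98),(105,-98),(-70,-98),(-70,-28),(-70,28),(-70,98)]
A=g(270,150,5,[(168,57),(443,110),(406,336),(301,318),(212,293),(116,277)])
B=g(265,150,5,[(183,87),(414,154),(366,352),(273,330),(190,294),(114,272)])
for c,l in((T,A),(S,B)):
    P=[onz(c,q,.105) for q in l]; print(np.array(P)[:,:2])
    for d in (105,): print(fit2(np.array(M)/1000.,P))
# pack near end corners + far visible
for c,l in((T,g(270,150,5,[(232,308),(296,320)])),(S,g(265,150,5,[(224,313),(276,322)]))):
    print("pack",[onz(c,q,.04) for q in l])
for c,l in((T,g(270,150,5,[(100,510),(318,557)])),(S,g(265,150,5,[(86,478),(276,536)]))):
    print("apron end",[onz(c,q,.034) for q in l])
E
```

```text
plate [0.5493 0.2206 0.137 ] [0.6264 0.2244 0.137 ] [0.5493 0.2206]
plate [0.5489 0.1538 0.137 ] [0.5522 0.153  0.137 ] [0.5489 0.1538]
plate [0.4577 0.1521 0.137 ] [0.4571 0.1525 0.137 ] [0.4577 0.1521]
plate [0.4587 0.219  0.137 ] [0.4608 0.2183 0.137 ] [0.4587 0.219 ]
base z~.01 [0.457  0.2319 0.    ] [0.4526 0.2298 0.012 ]
base z~.01 [0.4563 0.1425 0.    ] [0.4519 0.141  0.012 ]
base z~.01 [0.5557 0.1428 0.    ] [0.5505 0.1413 0.012 ]
base z~.01 [0.4581 0.2296 0.    ] [0.4529 0.2266 0.012 ]
base z~.01 [0.4601 0.1421 0.    ] [0.4548 0.1398 0.012 ]
base z~.01 [0.5568 0.1436 0.    ] [0.5508 0.1413 0.012 ]
grip (array([0.5021, 0.197 , 0.2163]), np.float64(0.000751283943756462)) [0.5024 0.1975] [0.5031 0.1971]
grip (array([0.5063, 0.174 , 0.207 ]), np.float64(0.003963878161461789)) [0.5012 0.1741] [0.5035 0.1707]
grip (array([0.4823, 0.1741, 0.2023]), np.float64(0.0023343682083045185)) [0.4759 0.1728] [0.4766 0.1702]
grip (array([0.4882, 0.2019, 0.1911]), np.float64(0.00020835632773633634)) [0.4776 0.1976] [0.4758 0.1955]
toe [0.486  0.0987 0.03  ] [0.4872 0.0974 0.03  ]
oven [0.6182 
[... 296 characters left out ...]
0005],
       [-0.0046, -0.0024],
       [-0.0004,  0.0026]]))
[[ 0.7174 -0.2002]
 [ 0.6624 -0.3775]
 [ 0.4926 -0.336 ]
 [ 0.5082 -0.2685]
 [ 0.5358 -0.2075]
 [ 0.5523 -0.1509]]
(array([ 0.5893, -0.2602, -0.2956]), array([[ 0.0009,  0.0032],
       [-0.0012, -0.007 ],
       [ 0.0012,  0.0025],
       [ 0.006 ,  0.002 ],
       [-0.0054, -0.0055],
       [-0.0015,  0.0049]]))
pack [array([ 0.5552, -0.23  ,  0.04  ]), array([ 0.5439, -0.273 ,  0.04  ])]
pack [array([ 0.5542, -0.2363,  0.04  ]), array([ 0.5478, -0.2761,  0.04  ])]
apron end [array([ 0.4163, -0.1308,  0.034 ]), array([ 0.3762, -0.272 ,  0.034 ])]
apron end [array([ 0.4164, -0.1347,  0.034 ]), array([ 0.3755, -0.2751,  0.034 ])]
```

Run:
```python
from h import *
from workcell import get_obs
o=get_obs();np.set_printoptions(precision=4,suppress=True)
print(Ro.from_quat(o["ee_rot"]).as_matrix())
```

```text
[[-0.0002 -0.9499  0.3124]
 [-0.0006  0.3124  0.9499]
 [-1.     -0.     -0.0007]]
```

```bash
cat >> h.py <<'E'
def plan(pos,zyaw_deg,n,obs=None,turns=0):
    from workcell import get_obs
    o=obs or get_obs(); R=Ro.from_quat(o["ee_rot"]).as_matrix(); p=np.array(o["position"])
    y0=np.arctan2(R[1,2],R[0,2]); d=-(np.radians(zyaw_deg)-y0); d=(d+np.pi)%(2*np.pi)-np.pi
    d+=turns*2*np.pi
    step=(np.array(pos)-p)/n; rows=[]
    for i in range(n):
        Ri=R@Ro.from_rotvec([d/n*i,0,0]).as_matrix(); s=Ri.T@step
        rows.append("%.3f %.3f %.3f %.3f"%(*s,d/n))
    return "; ".join(rows)
def st():
    from workcell import get_obs
    o=get_obs(); R=Ro.from_quat(o["ee_rot"]).as_matrix()
    print("t %.2f"%o["clock"],"p",np.round(o["position"],4),"zyaw %.2f"%np.degrees(np.arctan2(R[1,2],R[0,2])),"x",np.round(R[:,0],4),"F",np.round(o["ft_force"],2),"M",np.round(o["torque"],2),"w %.3f"%o["grip_width"],"j",np.round(o["joint_pos"],2))
E
python3 -c "
from h import *
print(plan([.47,.185,.29],-91,20))"
```

```text
-0.003 -0.019 -0.015 0.142; -0.003 -0.021 -0.012 0.142; -0.003 -0.023 -0.009 0.142; -0.003 -0.024 -0.006 0.142; -0.003 -0.025 -0.002 0.142; -0.003 -0.025 0.001 0.142; -0.003 -0.024 0.005 0.142; -0.003 -0.023 0.008 0.142; -0.003 -0.022 0.011 0.142; -0.003 -0.020 0.014 0.142; -0.003 -0.018 0.017 0.142; -0.003 -0.015 0.019 0.142; -0.003 -0.012 0.021 0.142; -0.003 -0.009 0.023 0.142; -0.003 -0.006 0.024 0.142; -0.003 -0.002 0.024 0.142; -0.003 0.001 0.025 0.142; -0.003 0.004 0.024 0.142; -0.003 0.008 0.023 0.142; -0.003 0.011 0.022 0.142
```

Call:
{"name": "play_rows", "arguments": {
  "increments": "-0.003 -0.019 -0.015 0.142; -0.003 -0.021 -0.012 0.142; -0.003 -0.023 -0.009 0.142; -0.003 -0.024 -0.006 0.142; -0.003 -0.025 -0.002 0.142; -0.003 -0.025 0.001 0.142; -0.003 -0.024 0.005 0.142; -0.003 -0.023 0.008 0.142; -0.003 -0.022 0.011 0.142; -0.003 -0.020 0.014 0.142; -0.003 -0.018 0.017 0.142; -0.003 -0.015 0.019 0.142; -0.003 -0.012 0.021 0.142; -0.003 -0.009 0.023 0.142; -0.003 -0.006 0.024 0.142; -0.003 -0.002 0.024 0.142; -0.003 0.001 0.025 0.142; -0.003 0.004 0.024 0.142; -0.003 0.008 0.023 0.142; -0.003 0.011 0.022 0.142",
  "hand": -1,
  "squeeze": 100
}}

```text
clock: 2.25
position: [0.4546, 0.158, 0.2993]
ee_rot: [-0.529, -0.468, 0.531, -0.467]
ft_force: [0.1, 0.3, -0.1]
grip_width: 1.0
```

```bash
python3 -c "
from h import *
st()
print(plan([.475,.185,.285],-91,6))
from workcell import camera
cv2.imwrite('pics/w1.png',camera('wrist')['img'])"
```

```text
t 2.25 p [0.4546 0.158  0.2993] zyaw -97.19 x [-3.3e-03 -4.0e-04 -1.0e+00] F [ 0.08  0.31 -0.11] M [ 0.03 -0.04 -0.03] w 1.000 j [-0.87 -0.03  0.44  1.75  0.01  1.43 -2.13]
0.002 0.003 -0.005 -0.018; 0.002 0.003 -0.005 -0.018; 0.002 0.003 -0.005 -0.018; 0.002 0.003 -0.005 -0.018; 0.002 0.003 -0.005 -0.018; 0.002 0.003 -0.005 -0.018
```

View pics/w1.png

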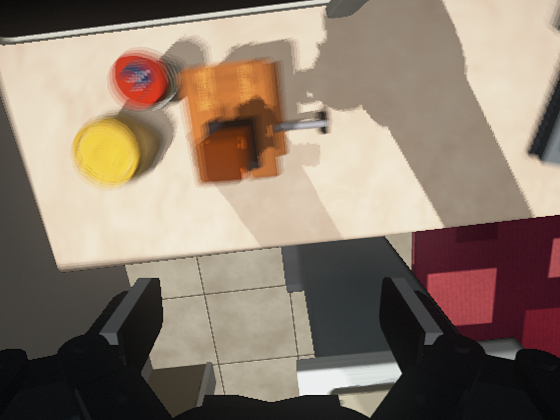

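The wrist view is blurred because the arm was still moving. The stand is at (235,120) and the grip at (225,150). I'll settle above it and look again.

Call:
{"name": "play_rows", "arguments": {
  "increments": "0.002 0.003 -0.005 -0.018; 0.002 0.003 -0.005 -0.018; 0.002 0.003 -0.005 -0.018; 0.002 0.003 -0.005 -0.018; 0.002 0.003 -0.005 -0.018; 0.002 0.003 -0.005 -0.018; 0 0 0 0; 0 0 0 0"
}}

```text
clock: 3.1
position: [0.4778, 0.187, 0.2857]
ee_rot: [-0.502, -0.497, 0.505, -0.496]
ft_force: [-0.0, 0.6, 0.3]
grip_width: 0.998
```

```bash
python3 -c "
from h import *
st()
from workcell import camera
cv2.imwrite('pics/w2.png',camera('wrist')['img'])"
```

```text
t 3.10 p [0.4778 0.187  0.2857] zyaw -90.81 x [-0.0035 -0.0015 -1.    ] F [-0.04  0.61  0.28] M [-0.    0.03  0.04] w 0.998 j [-0.88  0.05  0.44  1.7  -0.02  1.4  -2.02]
```

View pics/w2.png

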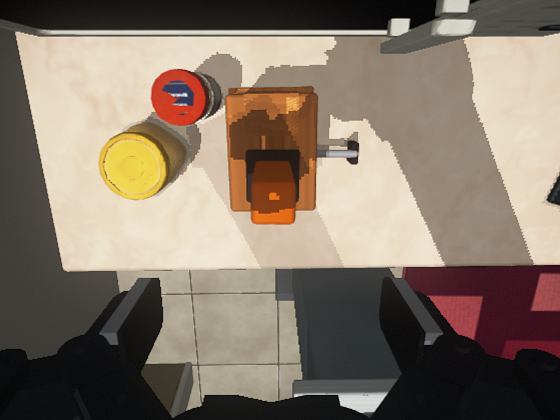

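```bash
cat >> h.py <<'E'
def wcam():
    from workcell import get_obs,camera
    o=get_obs(); c=camera("wrist"); R=Ro.from_quat(o["ee_rot"]).as_matrix()
    W=np.eye(4);W[:3,:3]=R;W[:3,3]=o["position"]; W=W@c["tool_from_camera"]
    c["R"]=W[:3,:3].T; c["t"]=-c["R"]@W[:3,3]; return c
E
python3 -c "
from h import *
i=cv2.imread('pics/w2.png')[80:240,215:375]
cv2.imwrite('pics/w2c.png',cv2.resize(i,None,fx=3.7,fy=3.7,interpolation=cv2.INTER_CUBIC))"
```

```text
(no output)
```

View pics/w2c.png

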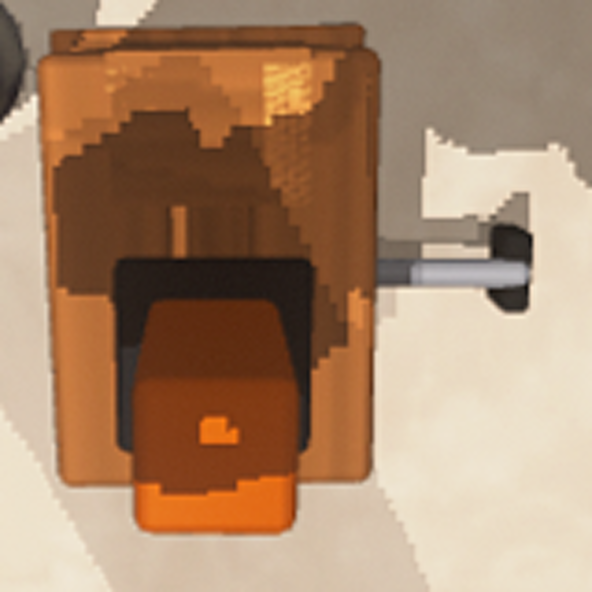

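Run:
```python
from h import *
c=wcam();np.set_printoptions(precision=4,suppress=True)
g=lambda l:[((u+.5)/3.7-.5+215,(v+.5)/3.7-.5+80) for u,v in l]
for n,z,l in(("plate",.137,[(40,56),(380,52),(373,481),(61,485)]),("grip",.215,[(133,379),(298,377),(297,531),(135,532)]),("collar",.145,[(116,260),(312,260)]),("foot",.038,[(385,262),(385,286),(525,262),(525,286)]),("toe",.02,[(512,225),(512,310)])):
    print(n,np.array([onz(c,q,z)[:2] for q in g(l)]).round(4).tolist())
```

```text
plate [[0.5517, 0.2177], [0.5515, 0.1514], [0.4636, 0.1507], [0.4637, 0.2176]]
grip [[0.5057, 0.1971], [0.5057, 0.172], [0.4808, 0.172], [0.481, 0.1975]]
collar [[0.5129, 0.2036], [0.5124, 0.1648]]
foot [[0.4948, 0.1367], [0.4881, 0.1365], [0.4943, 0.0982], [0.4876, 0.0978]]
toe [[0.502, 0.0984], [0.4774, 0.0971]]
```

Call:
{"name": "play_rows", "arguments": {
  "increments": "0 0.007 0.001 -0.007; 0 0.007 0.001 -0.007; 0.02 0 0 0; 0.02 0 0 0; 0.02 0 0 0; 0.02 0 0 0; 0.015 0 0 0; 0.01 0 0 0; 0 0 0 0"
}}

```text
clock: 4.1
position: [0.4976, 0.1818, 0.1788]
ee_rot: [0.501, 0.499, -0.5, 0.5]
ft_force: [-0.1, -0.6, 1.4]
grip_width: 1.0
```

```bash
python3 -c "
from h import *
st()
from workcell import camera
print(plan([.492,.1846,.172],-90,1))
cv2.imwrite('pics/w3.png',camera('wrist')['img'])"
```

```text
t 4.10 p [0.4976 0.1818 0.1788] zyaw -90.11 x [ 1.5e-03  4.0e-04 -1.0e+00] F [-0.12 -0.61  1.4 ] M [0.   0.04 0.03] w 1.000 j [-0.84  0.17  0.45  1.82 -0.08  1.17 -1.94]
0.007 -0.006 -0.003 -0.002
```

View pics/w3.png

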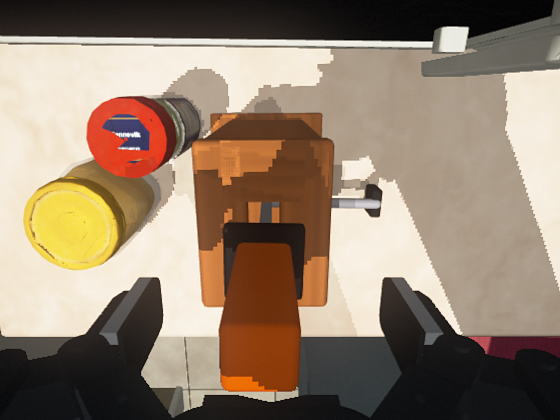

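The grip (219–300, row 390) sits between the pads, slightly to the left of centre. I'll centre on it and close.

Call:
{"name": "play_rows", "arguments": {
  "increments": "0.005 -0.004 -0.003 0; 0.001 -0.001 0 0; 0 0 0 0"
}}

```text
clock: 4.45
position: [0.4937, 0.1857, 0.1751]
ee_rot: [0.502, 0.499, -0.499, 0.5]
ft_force: [-0.3, 1.0, -0.8]
grip_width: 1.004
```

Call:
{"name": "play_rows", "arguments": {
  "increments": "0 0 0 0; 0 0 0 0; 0 0 0 0; 0 0 0 0; 0 0 0 0; 0 0 0 0; 0 0 0 0; 0 0 0 0",
  "hand": 1,
  "squeeze": 110
}}

```text
clock: 5.25
position: [0.4944, 0.186, 0.1766]
ee_rot: [0.503, 0.499, -0.498, 0.5]
ft_force: [0.1, -0.2, 1.3]
grip_width: 0.293
```

```bash
python3 -c "
from h import *
st()
from workcell import camera
cv2.imwrite('pics/w4.png',camera('wrist')['img'])"
```

```text
t 5.25 p [0.4944 0.186  0.1766] zyaw -90.10 x [ 0.007  0.004 -1.   ] F [ 0.09 -0.17  1.28] M [-0.11  0.04  0.01] w 0.293 j [-0.85  0.16  0.45  1.83 -0.08  1.16 -1.95]
```

View pics/w4.png

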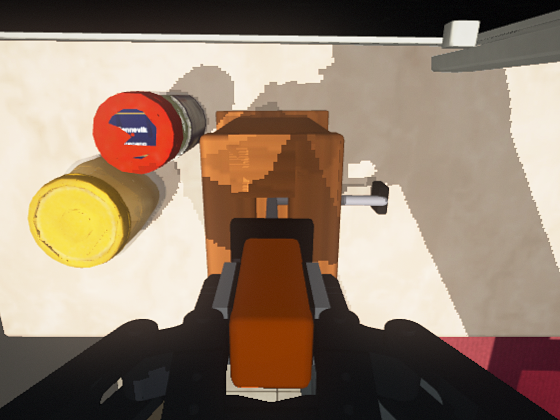

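Grasp is good. Next I lift 10 mm and withdraw toward −x.

Call:
{"name": "play_rows", "arguments": {
  "increments": "-0.004 0 0 0; -0.004 0 0 0; -0.002 0 0 0; 0 0 0 0"
}}

```text
clock: 5.7
position: [0.4938, 0.1857, 0.1869]
ee_rot: [0.503, 0.499, -0.498, 0.5]
ft_force: [-0.4, 0.1, -1.9]
grip_width: 0.291
```

```bash
python3 -c "
from h import *
st()"
```

```text
t 5.70 p [0.4938 0.1857 0.1869] zyaw -90.10 x [ 0.0057  0.0032 -1.    ] F [-0.44  0.15 -1.88] M [0.04 0.01 0.06] w 0.291 j [-0.85  0.15  0.45  1.82 -0.07  1.19 -1.96]
```

Call:
{"name": "play_rows", "arguments": {
  "increments": "0 -0.01 0 0; 0 -0.015 0 0; 0 -0.015 0 0; 0 -0.02 0 0; 0 -0.02 0 0; -0.005 -0.015 0 0; 0 0 0 0; 0 0 0 0"
}}

```text
clock: 6.5
position: [0.3911, 0.185, 0.1899]
ee_rot: [0.502, 0.499, -0.499, 0.5]
ft_force: [-0.5, -0.1, -0.9]
grip_width: 0.295
```

```bash
python3 -c "
from h import *
st()
from workcell import camera
cv2.imwrite('pics/w5.png',camera('wrist')['img']);cv2.imwrite('pics/t5.png',camera('top')['img'][180:270,130:370].repeat(3,0).repeat(3,1))"
```

```text
t 6.50 p [0.3911 0.185  0.1899] zyaw -90.06 x [ 0.0045  0.0019 -1.    ] F [-0.47 -0.1  -0.85] M [-0.   -0.07  0.05] w 0.295 j [-0.93 -0.09  0.37  2.03  0.03  1.19 -2.15]
```

View pics/w5.png

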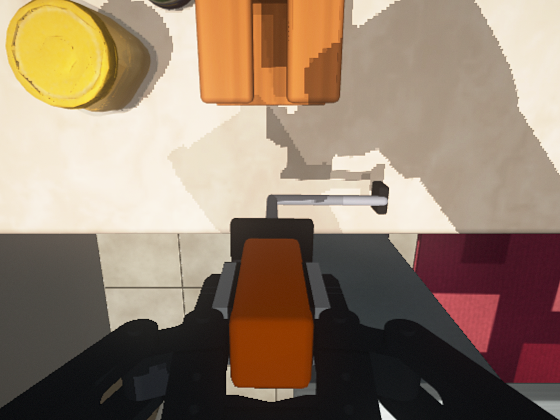

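View pics/t5.png

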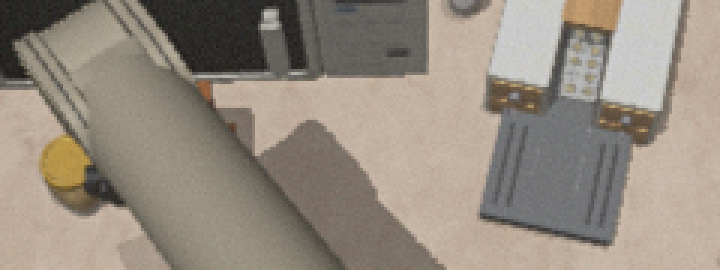

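The rod is out of the stand and level in the grip. I'll carry it to a position in front of the organiser with the toe about 100 mm up.

```bash
python3 -c "
from h import *
print(plan([.41,-.205,.265],-16.3,18))"
```

```text
-0.004 0.001 0.022 -0.072; -0.004 -0.000 0.022 -0.072; -0.004 -0.002 0.022 -0.072; -0.004 -0.004 0.021 -0.072; -0.004 -0.005 0.021 -0.072; -0.004 -0.007 0.021 -0.072; -0.004 -0.008 0.020 -0.072; -0.004 -0.009 0.020 -0.072; -0.004 -0.011 0.019 -0.072; -0.004 -0.012 0.018 -0.072; -0.004 -0.013 0.017 -0.072; -0.004 -0.015 0.016 -0.072; -0.004 -0.016 0.015 -0.072; -0.004 -0.017 0.014 -0.072; -0.004 -0.018 0.013 -0.072; -0.004 -0.019 0.011 -0.072; -0.004 -0.019 0.010 -0.072; -0.004 -0.020 0.009 -0.072
```

Call:
{"name": "play_rows", "arguments": {
  "increments": "-0.008 0.001 0.012 -0.04; -0.008 -0.000 0.022 -0.072; -0.006 -0.002 0.022 -0.072; -0.004 -0.004 0.021 -0.072; -0.004 -0.005 0.021 -0.072; -0.004 -0.007 0.021 -0.072; -0.004 -0.008 0.020 -0.072; -0.004 -0.009 0.020 -0.072; -0.004 -0.011 0.019 -0.072; -0.004 -0.012 0.018 -0.072; -0.004 -0.013 0.017 -0.072; -0.004 -0.015 0.016 -0.072; -0.004 -0.016 0.015 -0.072; -0.004 -0.017 0.014 -0.072; -0.004 -0.018 0.013 -0.072; -0.004 -0.019 0.011 -0.072; -0.002 -0.016 0.010 -0.06; 0 -0.01 0.005 -0.03; 0 0 0 0; 0 0 0 0"
}}

```text
clock: 8.6
position: [0.4136, -0.2079, 0.2691]
ee_rot: [0.113, 0.695, -0.12, 0.7]
ft_force: [-0.2, -0.4, -1.3]
grip_width: 0.29
```

```bash
python3 -c "
from h import *
st()
print(plan([.41,-.205,.265],-16.3,4))
from workcell import camera
cv2.imwrite('pics/w6.png',camera('wrist')['img']);cv2.imwrite('pics/t6.png',camera('top')['img'][130:290,210:410].repeat(4,0).repeat(4,1)[:600])"
```

```text
t 8.60 p [ 0.4136 -0.2079  0.2691] zyaw -18.95 x [ 0.0047 -0.01   -0.9999] F [-0.16 -0.37 -1.33] M [ 0.01  0.01 -0.  ] w 0.290 j [-0.9  -0.29  1.1   1.87  0.27  1.41 -0.19]
0.001 0.000 -0.001 -0.012; 0.001 0.000 -0.001 -0.012; 0.001 0.000 -0.001 -0.012; 0.001 0.000 -0.001 -0.012
```

View pics/w6.png

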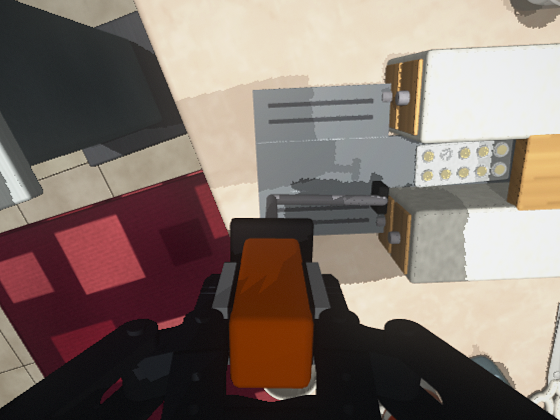

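View pics/t6.png

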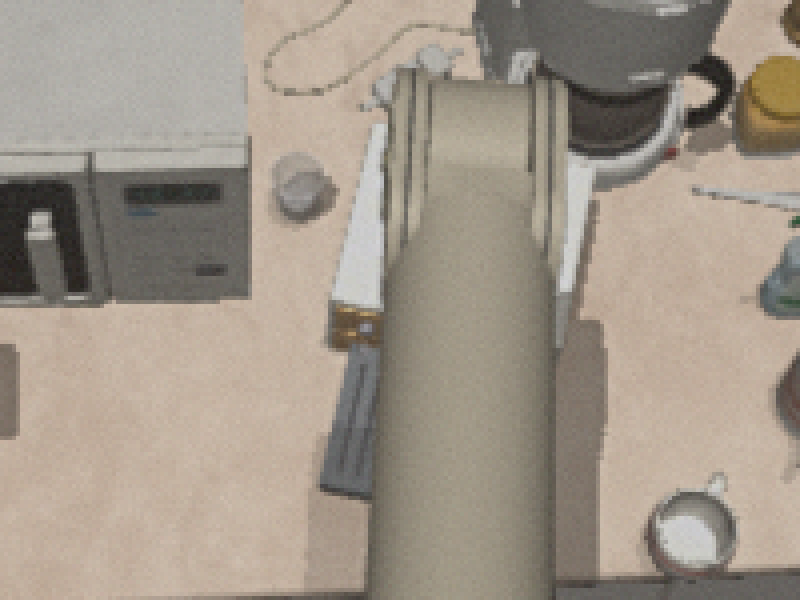

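The wrist view shows the slot from (415,165) to (510,165), the pack in it, and the shelf edge at x≈515. I'll measure these.

```bash
python3 -c "
from h import *
i=cv2.imread('pics/w6.png')[40:290,245:560]
cv2.imwrite('pics/w6c.png',cv2.resize(i,None,fx=2.4,fy=2.4,interpolation=cv2.INTER_CUBIC))"
```

```text
(no output)
```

View pics/w6c.png

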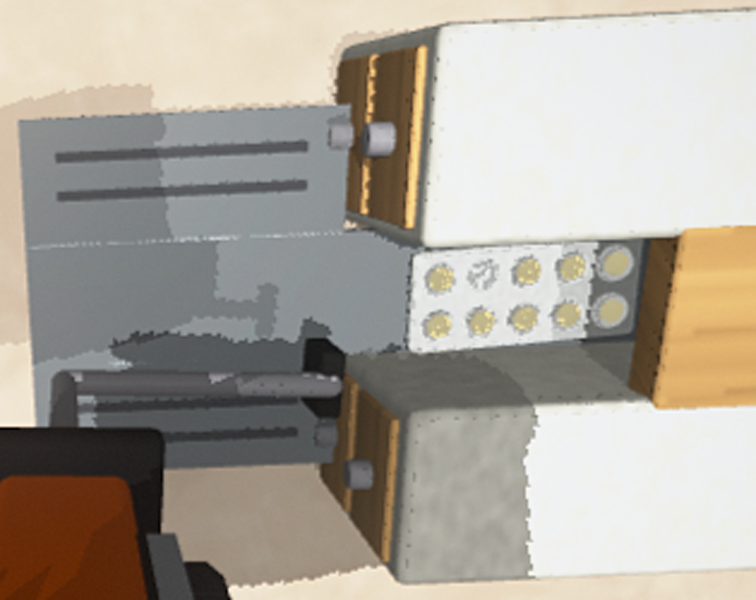

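Run:
```python
from h import *
c=wcam();np.set_printoptions(precision=4,suppress=True)
g=lambda l:[((u+.5)/2.4-.5+245,(v+.5)/2.4-.5+40) for u,v in l]
P={}
for n,z,l in(("tops LO,LI,LIend,RI,RIend,RO",.105,[(440,25),(425,246),(685,229),(406,407),(750,402),(402,580)]),("shelf",.105,[(682,230),(656,407)]),("shelf bottom",.088,[(650,237),(634,392)]),("pack",.041,[(413,255),(408,353),(634,341)]),("pocketc rows near, far",.045,[(441,278),(438,325),(616,263),(611,310)]),("apron end",.034,[(22,122),(37,440)]),("toe tip top",.126,[(338,385)])):
    P[n]=np.array([onz(c,q,z)[:2] for q in g(l)]); print(n,P[n].round(4).tolist())
t=P["tops LO,LI,LIend,RI,RIend,RO"]
for a,b in((1,2),(3,4)): d=t[b]-t[a]; print(np.degrees(np.arctan2(d[1],d[0])))
f=fit2([(-.07,.098),(-.07,.028),(-.07,-.028),(-.07,-.098),(.015,.028),(.015,-.028)],np.r_[t[[0,1,3,5]],P["shelf"]])
print(f)
```

```text
tops LO,LI,LIend,RI,RIend,RO [[0.5575, -0.1477], [0.5394, -0.2126], [0.6215, -0.2349], [0.5217, -0.2656], [0.6359, -0.3029], [0.5059, -0.3318]]
shelf [[0.6205, -0.2349], [0.6045, -0.294]]
shelf bottom [[0.62, -0.2395], [0.607, -0.2947]]
pack [[0.5558, -0.2315], [0.5454, -0.2708], [0.6353, -0.2963]]
pocketc rows near, far [[0.5632, -0.2431], [0.5582, -0.2617], [0.6306, -0.2598], [0.626, -0.2784]]
apron end [[0.4241, -0.1328], [0.3858, -0.2594]]
toe tip top [[0.4966, -0.2419]]
-15.156065829382268
-18.084558570988076
(array([ 0.5983, -0.2594, -0.2828]), array([[ 0.0009,  0.0019],
       [-0.0005, -0.0003],
       [ 0.0016, -0.0012],
       [-0.0023, -0.0022],
       [-0.    , -0.0018],
       [ 0.0004,  0.0036]]))
```

```bash
cat >> h.py <<'E'
_Rg=Ro.from_quat([0.503,0.499,-0.498,0.5])
TOE=_Rg.inv().apply(np.array([.4934,.186-.085,.012])-np.array([.4944,.186,.1766]))
ORG=np.array([.597,-.2595]);OY=np.radians(-16.3)
def toorg(p):
    d=np.array(p)[:2]-ORG;return np.array([d@[np.cos(OY),np.sin(OY)],d@[-np.sin(OY),np.cos(OY)],p[2]])
def toe():
    from workcell import get_obs
    o=get_obs();w=Ro.from_quat(o["ee_rot"]).apply(TOE)+o["position"]
    return w,toorg(w)
def goto(org_xyz,n,zyaw=-16.3):
    # plan so that toe reaches org coords, given final yaw
    from workcell import get_obs
    o=get_obs();R=Ro.from_quat(o["ee_rot"]).as_matrix();y0=np.arctan2(R[1,2],R[0,2])
    d=-(np.radians(zyaw)-y0);Rf=Ro.from_matrix(R)*Ro.from_rotvec([d,0,0])
    c,s=np.cos(OY),np.sin(OY);x,y,z=org_xyz
    t=np.array([ORG[0]+c*x-s*y,ORG[1]+s*x+c*y,z]);return plan(t-Rf.apply(TOE),zyaw,n,o)
E
python3 - <<'E'
from h import *
np.set_printoptions(precision=4,suppress=True)
st();print(TOE,toe())
print(goto([-.10,0,.075],6))
print(np.round(Ro.from_quat([0.503,0.499,-0.498,0.5]).as_matrix(),4))
E
```

```text
t 8.75 p [ 0.4135 -0.2074  0.269 ] zyaw -18.86 x [ 0.0045 -0.0099 -0.9999] F [-0.19 -0.5  -1.06] M [0.04 0.06 0.05] w 0.292 j [-0.9  -0.29  1.1   1.87  0.27  1.41 -0.19]
[ 0.1643 -0.0018  0.0857] (array([ 0.4947, -0.2385,  0.1054]), array([-0.1041, -0.0085,  0.1054]))
0.005 0.001 0.001 -0.007; 0.005 0.001 0.001 -0.007; 0.005 0.001 0.001 -0.007; 0.005 0.001 0.001 -0.007; 0.005 0.001 0.001 -0.007; 0.005 0.001 0.001 -0.007
[[ 0.006  1.    -0.002]
 [ 0.004 -0.002 -1.   ]
 [-1.     0.006 -0.004]]
```

Call:
{"name": "play_rows", "arguments": {
  "increments": "0.004 0.001 0 -0.007; 0.005 0.002 0 -0.008; 0.006 0.002 0.001 -0.008; 0.006 0.002 0.001 -0.008; 0.006 0.001 0.001 -0.007; 0.006 0.001 0 -0.007; 0.004 0 0 0; 0 0 0 0"
}}

```text
clock: 9.55
position: [0.4194, -0.1977, 0.2277]
ee_rot: [0.095, 0.699, -0.101, 0.702]
ft_force: [0.3, -0.1, -1.8]
grip_width: 0.292
```

```bash
python3 -c "
from h import *
st();print(toe())
from workcell import camera
i=camera('wrist')['img'];cv2.imwrite('pics/w7.png',i);cv2.imwrite('pics/w7c.png',cv2.resize(i[40:290,245:560],None,fx=2.4,fy=2.4,interpolation=cv2.INTER_CUBIC))"
```

```text
t 9.55 p [ 0.4194 -0.1977  0.2277] zyaw -15.94 x [ 0.0031 -0.01   -0.9999] F [ 0.29 -0.09 -1.85] M [0.02 0.02 0.01] w 0.292 j [-0.96 -0.25  1.18  1.93  0.25  1.31 -0.14]
(array([ 0.50182013, -0.22459295,  0.06398617]), array([-0.10115139,  0.00679015,  0.06398617]))
```

View pics/w7c.png

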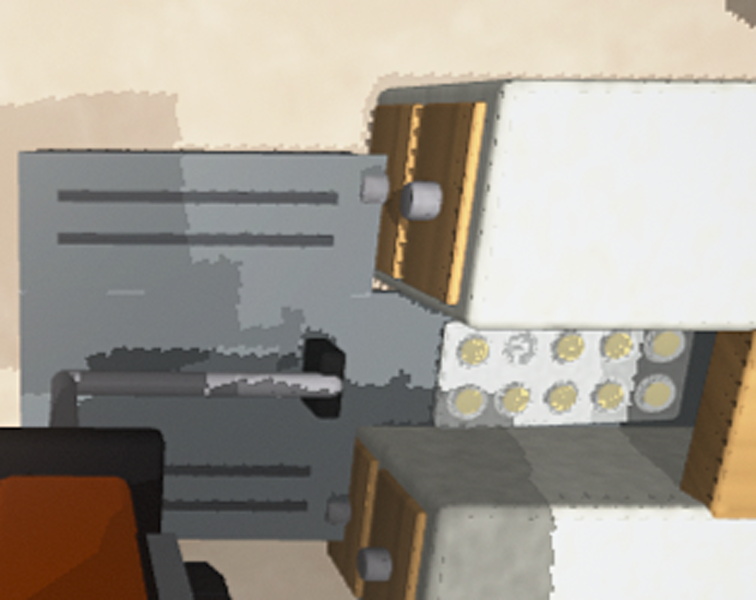

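Run:
```python
from h import *
c=wcam();np.set_printoptions(precision=4,suppress=True)
g=lambda l:[((u+.5)/2.4-.5+245,(v+.5)/2.4-.5+40) for u,v in l]
P={}
for n,z,l in(("tops LI,LIend,RI,RIend",.105,[(470,328),(750,332),(432,515),(710,516)]),("shelf",.105,[(738,332),(714,518)]),("pack",.041,[(443,323),(436,426),(680,420)]),("pockets",.044,[(474,351),(468,402),(667,343),(657,393)]),("foot tip",.088,[(341,385)]),("foot start",.088,[(80,384)])):
    P[n]=np.array([toorg(onz(c,q,z)) for q in g(l)]); print(n,P[n].round(4).tolist())
```

```text
tops LI,LIend,RI,RIend [[-0.0678, 0.028, 0.105], [0.0147, 0.0273, 0.105], [-0.0709, -0.0319, 0.105], [0.0166, -0.0318, 0.105]]
shelf [[0.0111, 0.0273, 0.105], [0.018, -0.0325, 0.105]]
pack [[-0.0479, 0.0151, 0.041], [-0.045, -0.0246, 0.041], [0.047, -0.0218, 0.041]]
pockets [[-0.0364, 0.0054, 0.044], [-0.0358, -0.0141, 0.044], [0.0335, 0.0088, 0.044], [0.0339, -0.0102, 0.044]]
foot tip [[-0.0982, 0.0054, 0.088]]
foot start [[-0.1812, 0.0052, 0.088]]
```

Call:
{"name": "play_rows", "arguments": {
  "increments": "0.004 -0.003 0 0.003; 0.004 -0.003 0 0.003; 0.002 -0.001 0.01 0; 0 0 0.015 0; 0 0 0.015 0; 0 0 0.01 0; 0 0 0 0"
}}

```text
clock: 10.35
position: [0.4646, -0.2187, 0.2179]
ee_rot: [0.098, 0.697, -0.102, 0.703]
ft_force: [0.2, -0.2, -1.3]
grip_width: 0.294
```

```bash
python3 -c "
from h import *
st();print(toe())
from workcell import camera
i=camera('wrist')['img'];cv2.imwrite('pics/w8c.png',cv2.resize(i[40:290,245:560],None,fx=2.4,fy=2.4,interpolation=cv2.INTER_CUBIC))
print(goto([.062,-.0005,.053],6))"
```

```text
t 10.35 p [ 0.4646 -0.2187  0.2179] zyaw -16.22 x [ 0.0065 -0.0064 -1.    ] F [ 0.2  -0.2  -1.34] M [-0.03  0.04  0.03] w 0.294 j [-0.8   0.19  1.29  1.84 -0.19  1.25  0.26]
(array([ 0.54741479, -0.24539606,  0.05436843]), array([-0.05155065, -0.00037988,  0.05436843]))
0.000 0.000 0.019 0.000; 0.000 0.000 0.019 0.000; 0.000 0.000 0.019 0.000; 0.000 0.000 0.019 0.000; 0.000 0.000 0.019 0.000; 0.000 0.000 0.019 0.000
```

View pics/w8c.png

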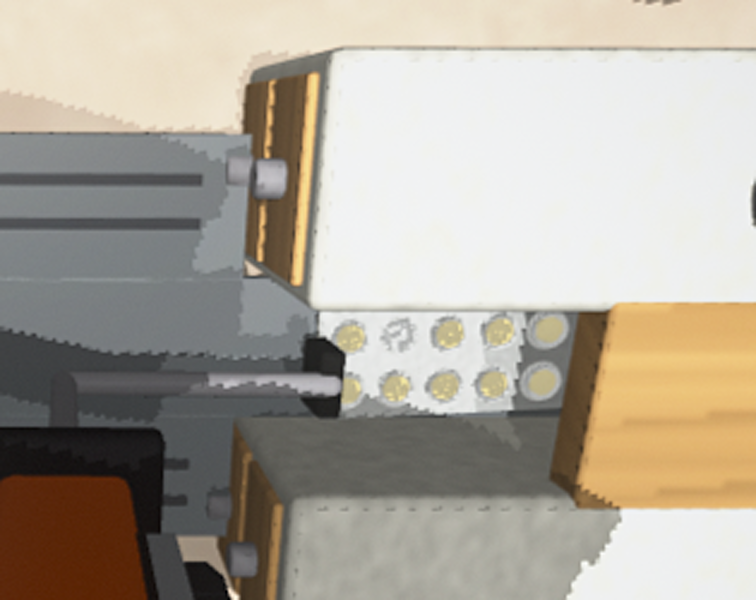

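Call:
{"name": "play_rows", "arguments": {
  "increments": "0 0 0.01 0; 0 0 0.01 0"
}}

```text
clock: 10.6
position: [0.4815, -0.2246, 0.2183]
ee_rot: [0.099, 0.697, -0.101, 0.702]
ft_force: [0.0, -0.2, -1.9]
grip_width: 0.294
```

```bash
python3 -c "
from h import *
st();print(toe())"
```

```text
t 10.60 p [ 0.4815 -0.2246  0.2183] zyaw -16.34 x [ 0.0065 -0.0038 -1.    ] F [ 0.03 -0.21 -1.9 ] M [0.05 0.04 0.  ] w 0.294 j [-0.71  0.26  1.24  1.79 -0.26  1.27  0.31]
(array([ 0.56425987, -0.25105187,  0.05469909]), array([-0.03379526, -0.00108051,  0.05469909]))
```

Call:
{"name": "play_rows", "arguments": {
  "increments": "0.001 0 0.015 0; 0 0 0.015 0; 0 0 0.015 0; 0 0.001 0.015 0; 0 0 0.015 0; 0 0 0 0"
}}

```text
clock: 11.2
position: [0.5532, -0.2447, 0.2222]
ee_rot: [0.101, 0.696, -0.101, 0.704]
ft_force: [-0.8, -0.0, -2.3]
grip_width: 0.295
```

```bash
python3 -c "
from h import *
st();print(toe());print(goto([.064,-.0005,.053],1))
from workcell import camera
i=camera('wrist')['img'];cv2.imwrite('pics/w9.png',i)"
```

```text
t 11.20 p [ 0.5532 -0.2447  0.2222] zyaw -16.45 x [ 0.0118 -0.0012 -0.9999] F [-0.83 -0.03 -2.31] M [0.01 0.08 0.  ] w 0.295 j [-0.48  0.47  1.1   1.6  -0.43  1.33  0.39]
(array([ 0.63673027, -0.27087411,  0.05896592]), array([0.04132566, 0.00023404, 0.05896592]))
0.006 -0.001 0.023 -0.003
```

View pics/w9.png

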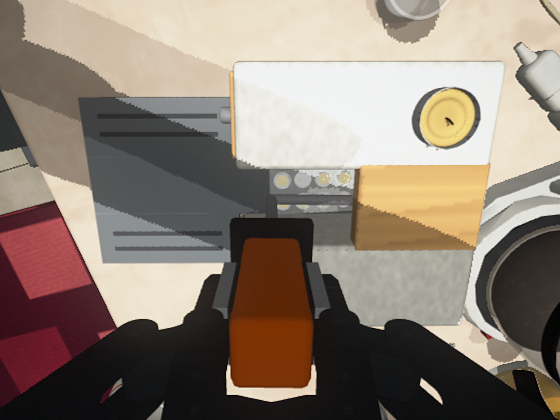

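Call:
{"name": "play_rows", "arguments": {
  "increments": "0.004 0 0 0; 0.002 0 0.004 0; 0.001 0 0.01 0; 0.001 -0.001 0.008 0; 0 0 0 0"
}}

```text
clock: 11.75
position: [0.5728, -0.2516, 0.2153]
ee_rot: [0.103, 0.695, -0.101, 0.704]
ft_force: [-0.8, -0.6, -1.6]
grip_width: 0.294
```

```bash
python3 -c "
from h import *
st();print(toe())"
```

```text
t 11.75 p [ 0.5728 -0.2516  0.2153] zyaw -16.52 x [ 0.0134  0.001  -0.9999] F [-0.77 -0.63 -1.62] M [ 0.05  0.04 -0.04] w 0.294 j [-0.42  0.52  1.07  1.55 -0.47  1.34  0.41]
(array([ 0.65658624, -0.27753326,  0.05212041]), array([ 0.06225252, -0.00058454,  0.05212041]))
```

Call:
{"name": "play_rows", "arguments": {
  "increments": "0.003 0 0 0; 0.003 0 0 0; 0.002 0 0 0; 0.001 0 0 0"
}}

```text
clock: 12.15
position: [0.5725, -0.2522, 0.2052]
ee_rot: [0.103, 0.695, -0.101, 0.704]
ft_force: [0.2, -0.3, -2.2]
grip_width: 0.289
```

```bash
python3 -c "
from h import *
st();print(toe()[1])"
```

```text
t 12.15 p [ 0.5725 -0.2522  0.2052] zyaw -16.57 x [ 1.220e-02  3.000e-04 -9.999e-01] F [ 0.25 -0.31 -2.23] M [-0.02 -0.03  0.03] w 0.289 j [-0.42  0.53  1.06  1.56 -0.48  1.32  0.41]
[ 0.06203443 -0.00147892  0.04190485]
```

Call:
{"name": "play_rows", "arguments": {
  "increments": "0.001 0 0 0; 0.001 0 0 0"
}}

```text
clock: 12.35
position: [0.5724, -0.2521, 0.2029]
ee_rot: [0.103, 0.695, -0.101, 0.704]
ft_force: [0.2, 0.5, -1.6]
grip_width: 0.297
```

Call:
{"name": "play_rows", "arguments": {
  "increments": "0.001 0 0 0; 0.001 0 0 0"
}}

```text
clock: 12.55
position: [0.5725, -0.252, 0.2009]
ee_rot: [0.103, 0.695, -0.101, 0.704]
ft_force: [0.1, 0.1, -1.5]
grip_width: 0.288
```

Call:
{"name": "play_rows", "arguments": {
  "increments": "0.001 0 0 0; 0.001 0 0 0"
}}

```text
clock: 12.75
position: [0.5725, -0.252, 0.1988]
ee_rot: [0.103, 0.695, -0.101, 0.704]
ft_force: [-0.5, -0.2, -1.8]
grip_width: 0.289
```

Call:
{"name": "play_rows", "arguments": {
  "increments": "0.001 0 0 0; 0.001 0 0 0"
}}

```text
clock: 12.95
position: [0.5726, -0.252, 0.1967]
ee_rot: [0.103, 0.695, -0.101, 0.704]
ft_force: [0.1, 0.3, -2.4]
grip_width: 0.292
```

Call:
{"name": "play_rows", "arguments": {
  "increments": "0.001 0 0 0; 0.001 0 0 0"
}}

```text
clock: 13.15
position: [0.5726, -0.2522, 0.1951]
ee_rot: [0.103, 0.695, -0.101, 0.704]
ft_force: [-4.8, 1.7, 8.5]
grip_width: 0.291
```

Call:
{"name": "play_rows", "arguments": {
  "increments": "0 0 0 0"
}}

```text
clock: 13.25
position: [0.5726, -0.2523, 0.1955]
ee_rot: [0.103, 0.695, -0.101, 0.704]
ft_force: [-1.0, 0.9, 1.1]
grip_width: 0.292
```

Call:
{"name": "play_rows", "arguments": {
  "increments": "0 0 0 0"
}}

```text
clock: 13.35
position: [0.5727, -0.2523, 0.1956]
ee_rot: [0.103, 0.695, -0.101, 0.704]
ft_force: [-0.6, 0.6, -0.8]
grip_width: 0.288
```

```bash
python3 -c "
from h import *
st();print(toe()[1])"
```

```text
t 13.35 p [ 0.5727 -0.2523  0.1956] zyaw -16.57 x [ 1.350e-02  7.000e-04 -9.999e-01] F [-0.6   0.59 -0.81] M [0.11 0.11 0.01] w 0.288 j [-0.42  0.54  1.06  1.57 -0.49  1.31  0.42]
[ 0.0623647  -0.00139913  0.03241615]
```

Call:
{"name": "play_rows", "arguments": {
  "increments": "0.0005 0 0 0; 0.0005 0 0 0"
}}

```text
clock: 13.55
position: [0.5727, -0.2525, 0.1951]
ee_rot: [0.103, 0.695, -0.101, 0.704]
ft_force: [-2.9, 2.2, 7.2]
grip_width: 0.287
```

Call:
{"name": "play_rows", "arguments": {
  "increments": "0.0005 0 -0.002 0; 0.0005 0 -0.002 0"
}}

```text
clock: 13.75
position: [0.5703, -0.2517, 0.1948]
ee_rot: [0.102, 0.694, -0.101, 0.706]
ft_force: [2.6, -0.4, 1.6]
grip_width: 0.293
```

```bash
python3 -c "
from h import *
st();print(toe()[1])"
```

```text
t 13.75 p [ 0.5703 -0.2517  0.1948] zyaw -16.56 x [ 1.760e-02 -8.000e-04 -9.998e-01] F [ 2.56 -0.36  1.59] M [-0.3  -1.09  0.01] w 0.293 j [-0.42  0.53  1.06  1.58 -0.48  1.3   0.42]
[ 0.06064851 -0.00152269  0.03202265]
```

Call:
{"name": "play_rows", "arguments": {
  "increments": "0.0006 0 -0.004 0; 0.0006 0 -0.004 0; 0.0006 0 -0.004 0"
}}

```text
clock: 14.05
position: [0.5605, -0.249, 0.194]
ee_rot: [0.101, 0.691, -0.102, 0.708]
ft_force: [4.3, -1.5, 2.9]
grip_width: 0.29
```

```bash
python3 -c "
from h import *
st();print(toe()[1])"
```

```text
t 14.05 p [ 0.5605 -0.249   0.194 ] zyaw -16.53 x [ 0.0239 -0.0038 -0.9997] F [ 4.25 -1.54  2.88] M [-0.61 -1.98  0.06] w 0.290 j [-0.45  0.5   1.08  1.62 -0.47  1.28  0.42]
[ 0.05158533 -0.00177586  0.03187358]
```

Call:
{"name": "play_rows", "arguments": {
  "increments": "0.0005 0 -0.005 0; 0.0005 0 -0.005 0; 0.0005 0 -0.005 0; 0.0005 0 -0.005 0"
}}

```text
clock: 14.45
position: [0.5427, -0.2439, 0.1935]
ee_rot: [0.101, 0.688, -0.102, 0.711]
ft_force: [5.5, -0.8, 4.7]
grip_width: 0.292
```

```bash
python3 -c "
from h import *
st();print(toe()[1])
from workcell import camera
i=camera('wrist')['img'];cv2.imwrite('pics/w10.png',i)"
```

```text
t 14.45 p [ 0.5427 -0.2439  0.1935] zyaw -16.50 x [ 0.0321 -0.0067 -0.9995] F [ 5.46 -0.85  4.75] M [-0.7  -2.49  0.02] w 0.292 j [-0.5   0.45  1.11  1.68 -0.44  1.25  0.41]
[ 0.03449687 -0.00193556  0.03212266]
```

View pics/w10.png

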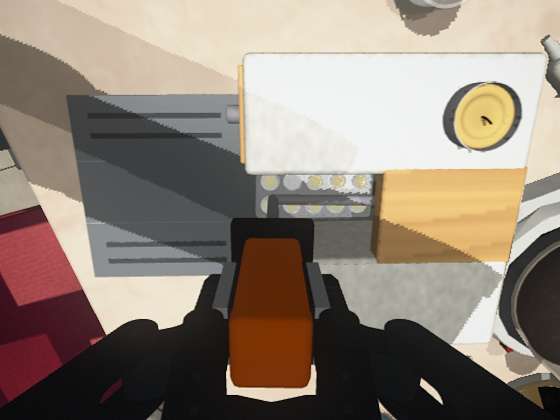

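Call:
{"name": "play_rows", "arguments": {
  "increments": "0.0003 0 -0.005 0; 0.0003 0 -0.005 0; 0.0003 0 -0.005 0; 0.0003 0 -0.005 0"
}}

```text
clock: 14.9
position: [0.5239, -0.2385, 0.1933]
ee_rot: [0.1, 0.686, -0.102, 0.714]
ft_force: [4.9, -2.0, 4.3]
grip_width: 0.292
```

```bash
python3 -c "
from h import *
st();print(toe()[1])"
```

```text
t 14.90 p [ 0.5239 -0.2385  0.1933] zyaw -16.48 x [ 0.0386 -0.0083 -0.9992] F [ 4.95 -1.96  4.28] M [-0.74 -2.43 -0.01] w 0.292 j [-0.56  0.4   1.14  1.74 -0.4   1.22  0.39]
[ 0.01600807 -0.00197349  0.03256458]
```

Call:
{"name": "play_rows", "arguments": {
  "increments": "0.0002 0 -0.005 0; 0.0002 0 -0.005 0; 0.0002 0 -0.005 0; 0.0002 0 -0.005 0"
}}

```text
clock: 15.3
position: [0.5055, -0.2331, 0.193]
ee_rot: [0.1, 0.683, -0.102, 0.716]
ft_force: [4.7, -1.7, 5.1]
grip_width: 0.291
```

```bash
python3 -c "
from h import *
st();print(toe()[1])"
```

```text
t 15.30 p [ 0.5055 -0.2331  0.193 ] zyaw -16.44 x [ 0.045  -0.0102 -0.9989] F [ 4.67 -1.69  5.09] M [-0.78 -2.5   0.01] w 0.291 j [-0.63  0.34  1.18  1.79 -0.35  1.19  0.37]
[-0.00208578 -0.00194863  0.03281319]
```

Call:
{"name": "play_rows", "arguments": {
  "increments": "0.0001 0 -0.005 0; 0.0001 0 -0.005 0; 0.0001 0 -0.005 0"
}}

```text
clock: 15.6
position: [0.4913, -0.2291, 0.1925]
ee_rot: [0.099, 0.682, -0.102, 0.717]
ft_force: [5.1, -1.6, 4.9]
grip_width: 0.289
```

```bash
python3 -c "
from h import *
st();print(toe()[1])"
```

```text
t 15.60 p [ 0.4913 -0.2291  0.1925] zyaw -16.42 x [ 0.0486 -0.0113 -0.9988] F [ 5.05 -1.56  4.94] M [-0.74 -2.41 -0.03] w 0.289 j [-0.68  0.29  1.22  1.83 -0.31  1.18  0.34]
[-0.01628569 -0.00200374  0.03276187]
```

Call:
{"name": "play_rows", "arguments": {
  "increments": "0 0 -0.005 0; 0 0 -0.005 0; 0 0 -0.005 0"
}}

```text
clock: 15.9
position: [0.4768, -0.225, 0.1922]
ee_rot: [0.099, 0.681, -0.102, 0.718]
ft_force: [5.3, -2.6, 4.6]
grip_width: 0.288
```

```bash
python3 -c "
from h import *
st();print(toe()[1])
from workcell import camera
i=camera('wrist')['img'];cv2.imwrite('pics/w11.png',i)"
```

```text
t 15.90 p [ 0.4768 -0.225   0.1922] zyaw -16.38 x [ 0.0512 -0.0125 -0.9986] F [ 5.25 -2.55  4.61] M [-0.77 -2.44  0.03] w 0.288 j [-0.74  0.22  1.25  1.87 -0.25  1.16  0.3 ]
[-0.03089348 -0.00212501  0.03265208]
```

View pics/w11.png

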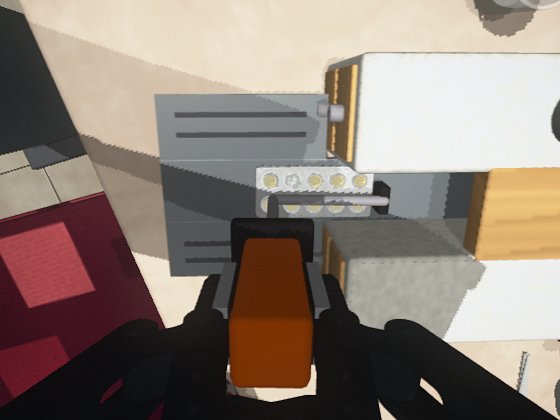

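The pack is halfway out of the mouth with the toe (380,200) right behind it, so I'll keep drawing.

Call:
{"name": "play_rows", "arguments": {
  "increments": "0 0 -0.005 0; 0 0 -0.005 0; 0 0 -0.005 0"
}}

```text
clock: 16.25
position: [0.462, -0.2208, 0.1918]
ee_rot: [0.098, 0.68, -0.102, 0.719]
ft_force: [5.4, -1.9, 5.6]
grip_width: 0.296
```

```bash
python3 -c "
from h import *
st();print(toe()[1])"
```

```text
t 16.25 p [ 0.462  -0.2208  0.1918] zyaw -16.35 x [ 0.0531 -0.0133 -0.9985] F [ 5.37 -1.91  5.62] M [-0.77 -2.57  0.05] w 0.296 j [-0.81  0.14  1.27  1.91 -0.16  1.14  0.23]
[-0.04589782 -0.00232471  0.03245343]
```

Call:
{"name": "play_rows", "arguments": {
  "increments": "-0.0001 0 -0.005 0; -0.0001 0 -0.005 0; -0.0001 0 -0.005 0"
}}

```text
clock: 16.55
position: [0.4479, -0.2169, 0.1914]
ee_rot: [0.097, 0.679, -0.103, 0.72]
ft_force: [4.8, -1.5, 4.6]
grip_width: 0.293
```

```bash
python3 -c "
from h import *
st();print(toe()[1])"
```

```text
t 16.55 p [ 0.4479 -0.2169  0.1914] zyaw -16.25 x [ 0.0556 -0.0155 -0.9983] F [ 4.84 -1.47  4.57] M [-0.7  -2.53  0.09] w 0.293 j [-0.88  0.01  1.28  1.95 -0.02  1.14  0.13]
[-0.06005153 -0.00262291  0.03236398]
```

Call:
{"name": "play_rows", "arguments": {
  "increments": "-0.0001 0 -0.005 0; -0.0001 0 -0.005 0"
}}

```text
clock: 16.75
position: [0.4387, -0.2143, 0.1911]
ee_rot: [0.096, 0.679, -0.102, 0.721]
ft_force: [4.7, -2.0, 3.3]
grip_width: 0.291
```

```bash
python3 -c "
from h import *
st();print(toe()[1])"
```

```text
t 16.75 p [ 0.4387 -0.2143  0.1911] zyaw -16.15 x [ 0.0577 -0.0173 -0.9982] F [ 4.71 -1.97  3.28] M [-0.62 -2.16  0.05] w 0.291 j [-0.89 -0.08  1.25  1.97  0.08  1.14  0.04]
[-0.06919573 -0.00271913  0.03235393]
```

Call:
{"name": "play_rows", "arguments": {
  "increments": "0 0 -0.005 0; 0 0 -0.005 0"
}}

```text
clock: 16.95
position: [0.4295, -0.2116, 0.1908]
ee_rot: [0.095, 0.678, -0.102, 0.722]
ft_force: [4.6, -1.6, 4.1]
grip_width: 0.29
```

```bash
python3 -c "
from h import *
st();print(toe()[1])
from workcell import camera
i=camera('wrist')['img'];cv2.imwrite('pics/w12.png',i)"
```

```text
t 16.95 p [ 0.4295 -0.2116  0.1908] zyaw -16.00 x [ 0.0605 -0.0187 -0.998 ] F [ 4.58 -1.56  4.06] M [-0.62 -2.13  0.04] w 0.290 j [-0.87 -0.15  1.18  1.99  0.15  1.15 -0.02]
[-0.07827308 -0.00257805  0.03227624]
```

View pics/w12.png

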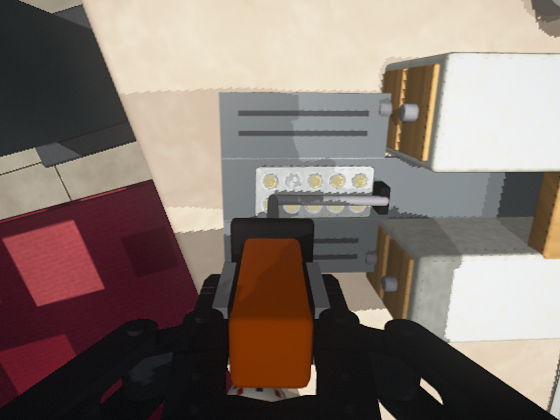

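Call:
{"name": "play_rows", "arguments": {
  "increments": "0 0 -0.005 0; 0 0 -0.003 0; -0.0005 0 0.001 0; -0.001 0 0.002 0; -0.003 0 0.001 0; -0.01 0 0 0; -0.015 0 0 0; -0.02 0 0 0; -0.02 0 0 0; 0 0 0 0"
}}

```text
clock: 18.0
position: [0.4107, -0.2073, 0.2579]
ee_rot: [0.092, 0.687, -0.101, 0.714]
ft_force: [0.4, -0.7, -2.5]
grip_width: 0.291
```

```bash
python3 -c "
from h import *
st();print(toe()[1])
c=wcam()
cv2.imwrite('pics/w13.png',c['img'])"
```

```text
t 18.00 p [ 0.4107 -0.2073  0.2579] zyaw -15.71 x [ 0.0361 -0.0173 -0.9992] F [ 0.37 -0.68 -2.47] M [-0.02  0.09  0.02] w 0.291 j [-0.79 -0.28  1.01  1.92  0.25  1.35 -0.12]
[-0.10134046 -0.00419091  0.09719255]
```

View pics/w13.png

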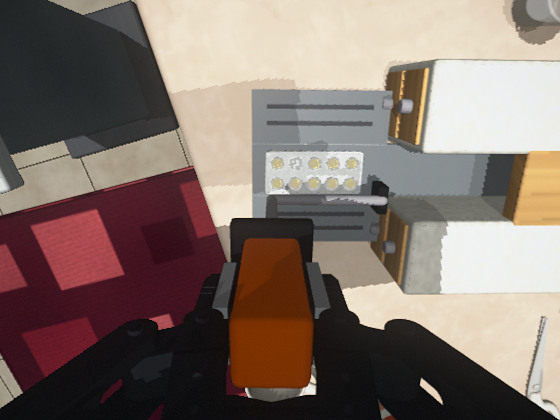

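Run:
```python
from h import *
c=wcam();np.set_printoptions(precision=4,suppress=True)
P=np.array([toorg(onz(c,q,.041)) for q in [(266,151),(362,152),(363,193),(265,194)]]);print(P,P.mean(0))
print([toorg(onz(c,q,.105)) for q in [(428,151),(413,221),(516,152),(510,222)]])
o=__import__('workcell').get_obs();print(plan([.39,.185,.245],-90.1,20))
```

```text
[[-0.1904  0.0187  0.041 ]
 [-0.1     0.0183  0.041 ]
 [-0.0955 -0.0218  0.041 ]
 [-0.1911 -0.0229  0.041 ]] [-0.1442 -0.0019  0.041 ]
[array([-0.0666,  0.0297,  0.105 ]), array([-0.0709, -0.0278,  0.105 ]), array([0.0034, 0.0293, 0.105 ]), array([ 0.011 , -0.0289,  0.105 ])]
0.000 0.019 -0.006 0.065; 0.000 0.018 -0.007 0.065; 0.000 0.018 -0.009 0.065; 0.000 0.017 -0.010 0.065; 0.000 0.016 -0.011 0.065; 0.000 0.016 -0.012 0.065; 0.000 0.015 -0.013 0.065; 0.000 0.014 -0.014 0.065; 0.000 0.013 -0.015 0.065; 0.000 0.012 -0.016 0.065; 0.000 0.011 -0.016 0.065; 0.000 0.010 -0.017 0.065; 0.000 0.009 -0.018 0.065; 0.000 0.008 -0.018 0.065; 0.000 0.006 -0.019 0.065; 0.000 0.005 -0.019 0.065; 0.000 0.004 -0.019 0.065; 0.000 0.003 -0.019 0.065; 0.000 0.001 -0.020 0.065; 0.000 0.000 -0.020 0.065
```

Call:
{"name": "play_rows", "arguments": {
  "increments": "0.000 0.010 -0.003 0.03; 0.000 0.018 -0.007 0.065; 0.000 0.018 -0.009 0.065; 0.000 0.017 -0.010 0.065; 0.000 0.016 -0.011 0.065; 0.000 0.016 -0.012 0.065; 0.000 0.015 -0.013 0.065; 0.000 0.014 -0.014 0.065; 0.000 0.013 -0.015 0.065; 0.000 0.012 -0.016 0.065; 0.000 0.011 -0.016 0.065; 0.000 0.010 -0.017 0.065; 0.000 0.009 -0.018 0.065; 0.000 0.008 -0.018 0.065; 0.000 0.006 -0.019 0.065; 0.000 0.005 -0.019 0.065; 0.000 0.004 -0.019 0.065; 0.000 0.003 -0.017 0.065; 0 0 -0.01 0.03; 0 0 0 0"
}}

```text
clock: 20.1
position: [0.3677, 0.1541, 0.2196]
ee_rot: [0.466, 0.515, -0.493, 0.524]
ft_force: [-0.4, 0.1, -1.1]
grip_width: 0.289
```

```bash
python3 -c "
from h import *
st();print(toe()[0])
print(plan([.39,.1855,.215],-90.1,6))
c=wcam()
cv2.imwrite('pics/w14.png',c['img'])"
```

```text
t 20.10 p [0.3677 0.1541 0.2196] zyaw -85.38 x [-0.016  -0.0368 -0.9992] F [-0.4   0.09 -1.1 ] M [ 0.02 -0.06 -0.05] w 0.289 j [-0.79 -0.16  0.23  2.03  0.06  1.3  -2.06]
[0.37017468 0.06259006 0.0585428 ]
0.001 0.004 -0.005 0.014; 0.001 0.004 -0.005 0.014; 0.001 0.004 -0.005 0.014; 0.001 0.004 -0.005 0.014; 0.001 0.004 -0.005 0.014; 0.001 0.004 -0.005 0.014
```

View pics/w14.png

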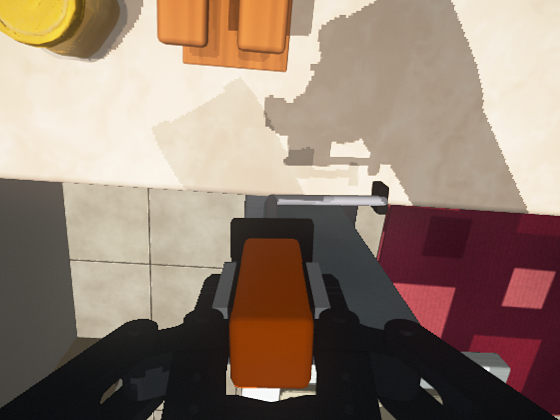

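```bash
cat >> h.py <<'E'
SEAT=_Rg.inv().apply([0,0,-.0396])
def seat():
    from workcell import get_obs
    o=get_obs();return Ro.from_quat(o["ee_rot"]).apply(SEAT)+o["position"]
def gseat(t,n,zyaw=-90.1):
    from workcell import get_obs
    o=get_obs();R=Ro.from_quat(o["ee_rot"]).as_matrix();y0=np.arctan2(R[1,2],R[0,2])
    d=-(np.radians(zyaw)-y0);Rf=Ro.from_matrix(R)*Ro.from_rotvec([d,0,0])
    return plan(np.array(t)-Rf.apply(SEAT),zyaw,n,o)
E
python3 -c "
from h import *
print(seat());print(gseat([.40,.1855,.150],6))"
```

```text
[0.36694411 0.15169399 0.180003  ]
0.005 0.006 -0.005 0.014; 0.005 0.006 -0.005 0.014; 0.005 0.006 -0.006 0.014; 0.005 0.006 -0.006 0.014; 0.005 0.006 -0.006 0.014; 0.005 0.006 -0.006 0.014
```

Call:
{"name": "play_rows", "arguments": {
  "increments": "0.005 0.005 -0.005 0.014; 0.005 0.005 -0.005 0.014; 0.005 0.005 -0.006 0.014; 0.005 0.005 -0.006 0.014; 0.005 0.005 -0.006 0.014; 0.003 0.003 -0.003 0.005; 0 0 0 0; 0 0 0 0"
}}

```text
clock: 20.95
position: [0.3962, 0.1846, 0.1853]
ee_rot: [-0.486, -0.494, 0.515, -0.505]
ft_force: [-0.3, -0.1, -1.9]
grip_width: 0.294
```

```bash
python3 -c "
from h import *
st();print(seat());print(gseat([.43,.1853,.147],3))
c=wcam()
cv2.imwrite('pics/w15.png',c['img'])"
```

```text
t 20.95 p [0.3962 0.1846 0.1853] zyaw -90.07 x [-0.0188 -0.0395 -0.999 ] F [-0.29 -0.14 -1.9 ] M [ 0.06 -0.05  0.04] w 0.294 j [-0.79 -0.03  0.23  1.99  0.03  1.22 -2.15]
[0.39526285 0.18291301 0.14578716]
-0.001 0.012 -0.001 0.000; -0.001 0.012 -0.001 0.000; -0.001 0.012 -0.001 0.000
```

View pics/w15.png

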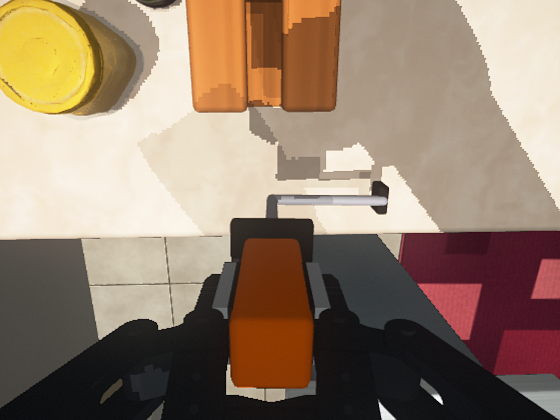

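Call:
{"name": "play_rows", "arguments": {
  "increments": "-0.001 0.008 -0.001 0; -0.001 0.01 -0.001 0; 0 0.01 -0.001 0; 0 0 0 0"
}}

```text
clock: 21.4
position: [0.4273, 0.1877, 0.1879]
ee_rot: [-0.487, -0.494, 0.514, -0.505]
ft_force: [-0.5, -0.7, -2.4]
grip_width: 0.29
```

```bash
python3 -c "
from h import *
st();print(seat());print(gseat([.4944,.1858,.147],4))
c=wcam()
cv2.imwrite('pics/w16.png',c['img'])"
```

```text
t 21.40 p [0.4273 0.1877 0.1879] zyaw -90.08 x [-0.0167 -0.038  -0.9991] F [-0.55 -0.66 -2.36] M [ 0.09 -0.03 -0.  ] w 0.290 j [-0.78  0.04  0.25  1.92  0.02  1.22 -2.1 ]
[0.4264066  0.18605527 0.1483861 ]
0.000 0.017 0.000 0.000; 0.000 0.017 0.000 0.000; 0.000 0.017 0.000 0.000; 0.000 0.017 0.000 0.000
```

View pics/w16.png

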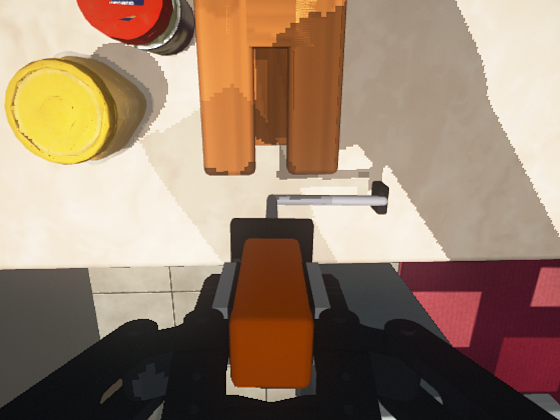

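Shank (272,200) is lined up with the slot (254–287), so I'll go in.

Call:
{"name": "play_rows", "arguments": {
  "increments": "0 0.01 0 0; 0 0.013 0 0; 0 0.013 0 0; 0 0.01 0 0; 0 0 0 0"
}}

```text
clock: 21.95
position: [0.4771, 0.1873, 0.1868]
ee_rot: [-0.486, -0.494, 0.514, -0.505]
ft_force: [-0.0, -0.3, -0.4]
grip_width: 0.289
```

```bash
python3 -c "
from h import *
st();print(seat());print(gseat([.4944,.1858,.147],2))"
```

```text
t 21.95 p [0.4771 0.1873 0.1868] zyaw -90.08 x [-0.017  -0.0385 -0.9991] F [-0.05 -0.31 -0.36] M [ 0.07  0.01 -0.  ] w 0.289 j [-0.74  0.14  0.29  1.82 -0.01  1.22 -2.03]
[0.47620266 0.18564038 0.1472157 ]
-0.000 0.009 -0.000 0.000; -0.000 0.009 -0.000 0.000
```

Call:
{"name": "play_rows", "arguments": {
  "increments": "0 0.009 0 0; 0 0.007 0 0; 0 0 0 0"
}}

```text
clock: 22.25
position: [0.4944, 0.1872, 0.1862]
ee_rot: [-0.486, -0.494, 0.514, -0.505]
ft_force: [-0.3, -0.4, -1.7]
grip_width: 0.293
```

```bash
python3 -c "
from h import *
st();print(seat())
c=wcam()
cv2.imwrite('pics/w17.png',c['img'])"
```

```text
t 22.25 p [0.4944 0.1872 0.1862] zyaw -90.08 x [-0.0177 -0.0389 -0.9991] F [-0.33 -0.38 -1.7 ] M [ 0.02 -0.01  0.02] w 0.293 j [-0.73  0.18  0.3   1.78 -0.03  1.23 -2.  ]
[0.49345502 0.18553385 0.1466052 ]
```

View pics/w17.png

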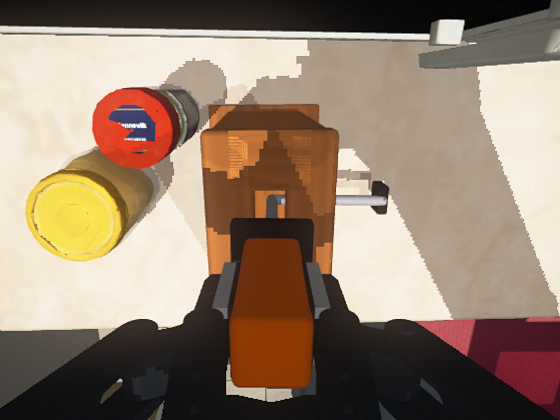

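Call:
{"name": "play_rows", "arguments": {
  "increments": "0.002 0 0 0; 0.002 0 0 0; 0.002 0 0 0; 0.001 0 0 0"
}}

```text
clock: 22.7
position: [0.493, 0.1872, 0.1787]
ee_rot: [-0.486, -0.495, 0.514, -0.505]
ft_force: [-0.9, 0.1, -1.8]
grip_width: 0.29
```

Call:
{"name": "play_rows", "arguments": {
  "increments": "0.001 0 0 0; 0.001 0 0 0"
}}

```text
clock: 22.9
position: [0.493, 0.1872, 0.1774]
ee_rot: [-0.486, -0.495, 0.514, -0.505]
ft_force: [-4.6, -3.3, 13.8]
grip_width: 0.294
```

```bash
python3 -c "
from h import *
st();print(seat())"
```

```text
t 22.90 p [0.493  0.1872 0.1774] zyaw -90.03 x [-0.0179 -0.0381 -0.9991] F [-4.56 -3.31 13.8 ] M [-0.45  1.1   0.01] w 0.294 j [-0.73  0.18  0.29  1.79 -0.03  1.21 -2.  ]
[0.4920409  0.18557057 0.1378032 ]
```

Call:
{"name": "play_rows", "arguments": {
  "increments": "0 0 0 0; 0 0 0 0"
}}

```text
clock: 23.1
position: [0.4931, 0.1873, 0.1778]
ee_rot: [-0.486, -0.495, 0.514, -0.505]
ft_force: [0.6, -0.1, -1.2]
grip_width: 0.286
```

Call:
{"name": "play_rows", "arguments": {
  "increments": "0 0 0 0; 0 0 0 0; 0 0 0 0; 0 0 0 0; 0 0 0 0; 0 0 0 0; 0 0 0 0",
  "hand": -1
}}

```text
clock: 23.8
position: [0.4933, 0.1875, 0.1779]
ee_rot: [-0.487, -0.495, 0.514, -0.505]
ft_force: [-0.2, -0.1, -0.5]
grip_width: 0.999
```

```bash
python3 -c "
from h import *
st()
c=wcam()
cv2.imwrite('pics/w18.png',c['img'])"
```

```text
t 23.80 p [0.4933 0.1875 0.1779] zyaw -90.02 x [-0.0167 -0.0374 -0.9992] F [-0.15 -0.09 -0.52] M [ 0.07 -0.03 -0.03] w 0.999 j [-0.73  0.18  0.29  1.79 -0.03  1.21 -2.  ]
```

View pics/w18.png

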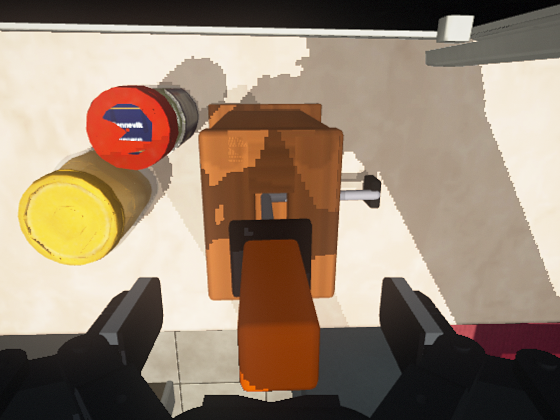

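Rod is seated and released. Now I raise the gripper clear and check.

Call:
{"name": "play_rows", "arguments": {
  "increments": "-0.01 0 0 0; -0.02 0 -0.001 0; -0.02 0 -0.001 0; -0.03 0 0 0; -0.03 0 0 0; -0.01 -0.01 0 0; 0 -0.02 0 0; 0 -0.02 0 0; 0 0 0 0; 0 0 0 0"
}}

```text
clock: 24.85
position: [0.4426, 0.1938, 0.3078]
ee_rot: [-0.487, -0.494, 0.513, -0.505]
ft_force: [0.6, 0.7, -0.5]
grip_width: 0.998
```

```bash
python3 -c "
from h import *
st()
c=wcam()
cv2.imwrite('pics/w19.png',c['img'])
from workcell import camera
i=camera('top')['img'];cv2.imwrite('pics/t19.png',cv2.resize(i[120:300,100:460],None,fx=2.2,fy=2.2,interpolation=cv2.INTER_CUBIC))
T=camera('top');g=lambda u,v:((u+.5)/2.2-.5+100,(v+.5)/2.2-.5+120)
"
```

```text
t 24.85 p [0.4426 0.1938 0.3078] zyaw -90.07 x [-0.015  -0.0365 -0.9992] F [ 0.61  0.67 -0.49] M [0.03 0.01 0.04] w 0.998 j [-0.78 -0.    0.26  1.7   0.02  1.47 -2.1 ]
```

View pics/w19.png

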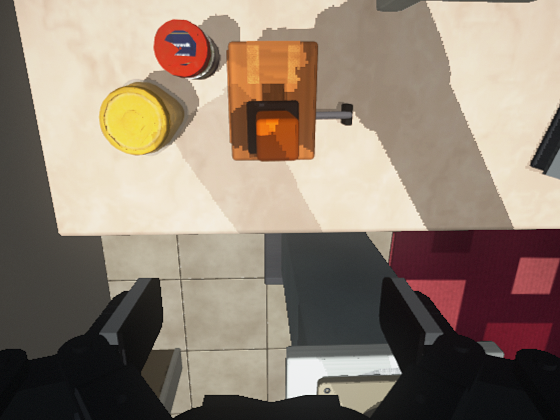

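View pics/t19.png

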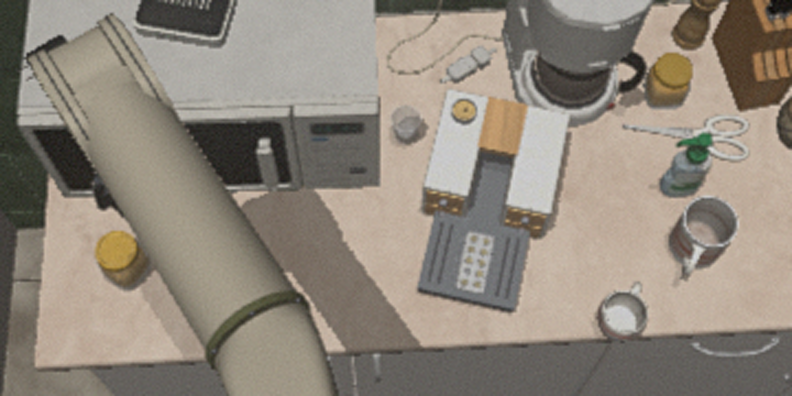

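Run:
```python
from h import *
import h
from workcell import camera
T=camera('top');g=lambda u,v:((u+.5)/2.2-.5+100,(v+.5)/2.2-.5+120)
h.ORG=np.array([.5934,-.259]);h.OY=-.28
P=np.array([h.toorg(onz(T,g(*q),.04)) for q in[(467,233),(495,236),(487,292),(457,288)]]);print(P.round(4),P.mean(0).round(4))
c=wcam();i=c['img'][30:180,220:370];cv2.imwrite('pics/w20c.png',cv2.resize(i,None,fx=4,fy=4,interpolation=cv2.INTER_CUBIC))
```

```text
[[-0.1002  0.0201  0.04  ]
 [-0.0953 -0.0228  0.04  ]
 [-0.1872 -0.028   0.04  ]
 [-0.1911  0.0172  0.04  ]] [-0.1434 -0.0034  0.04  ]
```

View pics/w20c.png

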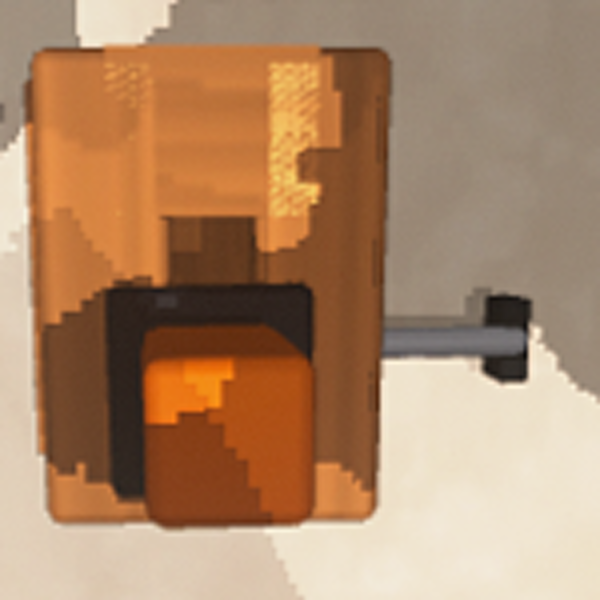

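Run:
```python
from h import *
c=wcam()
g=lambda u,v:((u+.5)/4-.5+220,(v+.5)/4-.5+30)
for n,z,l in(("plate",.137,[(30,48),(391,48),(377,522),(49,524)]),("grip",.215,[(143,357),(316,357),(314,524),(147,527)]),("collar",.145,[(106,285),(312,285),(117,499)]),("foot tip",.038,[(525,340)])):
    P=np.array([onz(c,g(*q),z)[:2] for q in l]);print(n,P.round(4).tolist(),P.mean(0).round(4))
```

```text
plate [[0.5519, 0.2186], [0.5521, 0.1514], [0.4627, 0.1509], [0.4629, 0.2181]] [0.5074 0.1848]
grip [[0.5029, 0.1983], [0.5027, 0.1729], [0.4779, 0.1726], [0.4776, 0.1981]] [0.4903 0.1855]
collar [[0.51, 0.2053], [0.5099, 0.1662], [0.4693, 0.204]] [0.4964 0.1918]
foot tip [[0.4913, 0.0982]] [0.4913 0.0982]
```

```bash
python3 -c "
from workcell import workorder
print(workorder.hand_in())"
```

```text
the job is handed in; nothing more can be done
None
```

I drew the pack out of the slot, hung the rod back in its stand and handed the job in at about 25 s. `hand_in()` reports no verdict.

**What I did:**
- I took the rod from its stand, carried it in over the pack and set the toe down about 15 mm behind the pack's far end.
- I drew the pack out in 2 to 5 mm steps. Between steps the force reading put the toe at about 3 to 6 N on the board.
- The highest contact reading was about 11 to 12 N, at the first touch on the board. Readings come only at the end of each call, so shorter peaks in between were not seen.
- I then hung the rod back and moved the open gripper clear, with nothing held.

**Last checks:**
- **Pack:** in the camera views it lies flat on the apron. Its centre is about 73 mm in front of the mouth and within 4 mm of the middle line.
- **Rod:** it sits upright in the stand, with its collar about 3 mm from the seat point.
- **Bystanders:** none looked moved in the pictures. I did not measure their positions, and the spice jar and glass were checked by eye only.

**What disagreed:**
- The wrist and top cameras differed by about 4 to 5 mm in world x.
- The tool leaned up to 0.06 rad during the draw and was still about 0.04 rad off vertical when I released the rod. The rod settled upright on the stand.

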